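Load the hotplate and switch it on

ROBOT

A 6-joint arm with a two-finger parallel gripper is mounted at the origin on the work surface. World frame = base frame: x ahead of the robot, y to its left, z up, the work surface at z = 0. Lengths are in m, angles in rad, forces in N, time in s.
With the tool pointing down it reaches from about 0.275 to 1 m from the base axis. Payload 8.4 kg.
Tool frame: the origin (TCP) lies between the finger pads; the fingertips stand r.tip_extent ahead of it and the grasp point (between the pads) lies 8 mm behind it (r.tip_extent is the distance from the TCP to the fingertips, in m); z points along the fingers, y is the direction in which the jaws open and shut (so a half turn about z gives the same grasp; the last joint's range is limited). The gripper opens to 85 mm and grips with 20 to 120 N. Pads are 22 mm wide; open, the fingers measure 114 mm over their backs; the gripper's body (76 mm by 85 mm) begins 54 mm behind the grasp point. The pads swing forward as they close: fully open they stand 13 mm farther back than shut.
Start: joints at [-1.224, 0.353, 1.633, -0, 1.155, -0.002], TCP at [0.214, -0.587, 0.242] pointing down, gripper open.
Joint ranges: [-2.63, 2.63], [-0.92, 2.1], [0.06, 2.66], [-1.3, 4.44], [0, 2.69], [-3.02, 3.02]. Speed limits (rad/s): [2.22, 2.22, 2.79, 3.14, 3.14, 3.14].

INTERFACE

Orientations are given as a unit quaternion [x, y, z, w].
In Python, from bench import r, vision, finish_job gives the robot as it stands. The module is installed in compiled form; this text tells all that it offers.
- The arm moves only by the tool arm_command, never from a script. Its argument "rows" is a list that holds one entry, the list of rows, each a list of 6 numbers: the shift along the tool's x, y, z in cm, then the turn, a rotation vector about the tool's x, y, z in degrees. In form: [[[x, y, z, rx, ry, rz], ...]]. A call has 1 to 8 rows; each row shifts and turns the commanded pose from where the row before left it, along the tool's axes as they then stand; what a row does not reach is not made up. A row lasts 1/10 s, in which the tool goes at most 50 mm and 8.59 degrees, less where a joint would pass 70% of its speed; a pose out of reach is approached as far as the arm can. A call is refused whole if a number of a shift passes 5 or a number of a turn 8.59, either way. A call with a gripper value outside its range is refused whole. "hand" is the closure in counts, from 0 (fully open) to 255 (shut), set as the call begins (left out, the last holds). The fingers move at their own pace and stop on an object; "newtons" is the grip in N (left out, the last holds). Time passes only in rows, so rows that do not move let the fingers close. It gives the time, the measured TCP pose, the force and the opening at its end, in the units of the state.
- r.read_state(): the state, without advancing time (a new reading comes with each control period).
- vision.get_image(name): name is "scene" or "side" or "wrist"; returns the picture (384x512x3 uint8, red, green, blue); there is no depth.
- vision.get_calibration(name): a dict with "mtx" (3x3 intrinsics, pixels), "rvec" (rotation vector, rad) and "tvec" (3), from world to camera coordinates, as OpenCV has them; the wrist camera has in their place "hand_eye" (4x4, takes a point from camera to tool coordinates, whose origin is the TCP and whose axes are the flange's). Camera axes: x right, y down, z forward; pixel columns grow to the right and rows downward; lengths in m; the calibration is good to about 2 mm. A picture is of the moment at which its call begins: read the wrist's pose just before it. get_calibration takes no time and is no camera call.
- finish_job(): hands the job in, once; it reports no verdict.
The state is a dict: "time": time; "q": joint angles; "joint_vel": joint speeds; "effort": joint torques, N m; "position": TCP position; "tool_rot": TCP orientation; "wrist_force": force on the tool from outside, world axes, zero at the start; "torque": the same for the moment, N m; "finger_gap": finger opening in m.
Only numpy, scipy, OpenCV 4.12 (cv2) and the standard library are available. Lean on these libraries where they do the work, as an engineer would, in place of code of your own. Each camera call takes 0.05 s, during which the arm holds its last target.

TASK

Slide each steel pot on the hotplate straight across from its waiting circle to the heating circle opposite, without lifting it off the surface, so that it stands inside the circle, and seat a lid from the tray squarely on every pot. Only when all the pots are in place and covered, push the hotplate's toggle lever fully over to its other side to switch it on. Leave the bottle, jar and tip box alone.

Things in the scene. Friction and masses are not known exactly. Their poses are not given: they have to be found in the camera images.
- hotplate: Fixed lab hotplate: slab 270 (its x) x 385 (its y) mm, white ceramic top face 30 mm above the bench. Origin: centre of its underside. Four lanes run along its x, 85 mm apart (y = +127.5, +42.5, -42.5, -127.5 mm): a waiting circle (one thin ring) at x = -65 mm, a heating circle (bold ring with a small ring inside) opposite at x = +65 mm. A console 30 mm high on its -y side carries the switch.
- hot1 (a point): Centre of the painted heating circle of lane 1 (72 mm outer diameter), on the slab's top face; axes as the hotplate's.
- hot2 (a point): Centre of the painted heating circle of lane 2 (72 mm outer diameter), on the slab's top face; axes as the hotplate's.
- hot3 (a point): Centre of the painted heating circle of lane 3 (72 mm outer diameter), on the slab's top face; axes as the hotplate's.
- hot4 (a point): Centre of the painted heating circle of lane 4 (72 mm outer diameter), on the slab's top face; axes as the hotplate's.
- pot1_c (a point): Centre (half-way up, on the axis) of the open steel pot of lane 1: a plain straight cylinder 56 mm outside diameter, 60 mm tall, wall 3.5 mm, about 0.3 kg, z up. It starts near the waiting circle of lane 1. May be absent.
- pot2_c (a point): Centre (half-way up, on the axis) of the open steel pot of lane 2: a plain straight cylinder 56 mm outside diameter, 60 mm tall, wall 3.5 mm, about 0.3 kg, z up. It starts near the waiting circle of lane 2. May be absent.
- pot3_c (a point): Centre (half-way up, on the axis) of the open steel pot of lane 3: a plain straight cylinder 56 mm outside diameter, 60 mm tall, wall 3.5 mm, about 0.3 kg, z up. It starts near the waiting circle of lane 3. May be absent.
- pot4_c (a point): Centre (half-way up, on the axis) of the open steel pot of lane 4: a plain straight cylinder 56 mm outside diameter, 60 mm tall, wall 3.5 mm, about 0.3 kg, z up. It starts near the waiting circle of lane 4. May be absent.
- lid1_knob (a point): Middle of a lid's upright knob, z up (all lids alike, any fits any pot). Knob: black, 15 mm dia, 18 mm tall, on an aluminium disc 60 mm dia, 4 mm thick; under it a tapered spigot 6 mm deep (43 to 34 mm dia) enters the pot's 49 mm mouth. From this point: knob top +9, disc top -9, spigot foot -19 mm. Seated, this point is 43 mm above the pot's centre. 0.06 kg. Starts on its spigot in the tray.
- lid2_knob (a point): Middle of a lid's upright knob, z up (all lids alike, any fits any pot). Knob: black, 15 mm dia, 18 mm tall, on an aluminium disc 60 mm dia, 4 mm thick; under it a tapered spigot 6 mm deep (43 to 34 mm dia) enters the pot's 49 mm mouth. From this point: knob top +9, disc top -9, spigot foot -19 mm. Seated, this point is 43 mm above the pot's centre. 0.06 kg. Starts on its spigot in the tray.
- lid3_knob (a point): Middle of a lid's upright knob, z up (all lids alike, any fits any pot). Knob: black, 15 mm dia, 18 mm tall, on an aluminium disc 60 mm dia, 4 mm thick; under it a tapered spigot 6 mm deep (43 to 34 mm dia) enters the pot's 49 mm mouth. From this point: knob top +9, disc top -9, spigot foot -19 mm. Seated, this point is 43 mm above the pot's centre. 0.06 kg. Starts on its spigot in the tray.
- lid4_knob (a point): Middle of a lid's upright knob, z up (all lids alike, any fits any pot). Knob: black, 15 mm dia, 18 mm tall, on an aluminium disc 60 mm dia, 4 mm thick; under it a tapered spigot 6 mm deep (43 to 34 mm dia) enters the pot's 49 mm mouth. From this point: knob top +9, disc top -9, spigot foot -19 mm. Seated, this point is 43 mm above the pot's centre. 0.06 kg. Starts on its spigot in the tray.
- tray: Fixed open grey tray 180 x 180 mm, walls 14 mm high, floor 4 mm thick, in which the lids lie; origin at the centre of its underside.
- switch (a joint): Toggle lever of the hotplate on the console, rad: near 0 it leans towards the hotplate's -x (off), about 1.0 leans towards +x (on); stays where it is left, moves with about a newton at its tip.
- switch_tip (a point): Centre of the black ball, 26 mm dia, at the end of the toggle lever, 70 mm from its pivot (pivot 52 mm above the bench); it swings in the hotplate's x-z plane and at 0 leans 0.5 rad from upright towards -x.
- bottle: Bystander, to be left alone: clear bottle with cap, 60 mm dia, 110 mm tall; origin at the centre of its underside.
- tipbox: Bystander, to be left alone: box of pipette tips, 80 x 115 x 65 mm; origin at the centre of its underside.
- jar: Bystander, to be left alone: white plastic jar, 60 mm dia, 90 mm tall; origin at the centre of its underside.
Not all that is in view belongs to the job. Leave any orange look-alike of the part that bears pot4_c alone.

How it is judged:
On the way, in this order (a step that is already met when the one before it is completed fails the run):
1. every pot stands in its heating circle with a lid seated on it (horizontal distance between pot1_c and hot1 below 0.008 m and angle between each of pot1_c, pot2_c, pot3_c, pot4_c's own z axis and vertical below 0.1 rad and z of pot1_c in the frame of hotplate between 0.056 and 0.064 m and ((horizontal distance between lid1_knob and pot1_c below 0.006 m and angle between lid1_knob's own z axis and vertical below 0.1 rad and z of lid1_knob in the frame of pot1_c between 0.039 and 0.0465 m) or (horizontal distance between lid2_knob and pot1_c below 0.006 m and angle between lid2_knob's own z axis and vertical below 0.1 rad and z of lid2_knob in the frame of pot1_c between 0.039 and 0.0465 m) or (horizontal distance between lid3_knob and pot1_c below 0.006 m and angle between lid3_knob's own z axis and vertical below 0.1 rad and z of lid3_knob in the frame of pot1_c between 0.039 and 0.0465 m) or (horizontal distance between lid4_knob and pot1_c below 0.006 m and angle between lid4_knob's own z axis and vertical below 0.1 rad and z of lid4_knob in the frame of pot1_c between 0.039 and 0.0465 m)) and horizontal distance between pot2_c and hot2 below 0.008 m and z of pot2_c in the frame of hotplate between 0.056 and 0.064 m and ((horizontal distance between lid1_knob and pot2_c below 0.006 m and angle between lid1_knob's own z axis and vertical below 0.1 rad and z of lid1_knob in the frame of pot2_c between 0.039 and 0.0465 m) or (horizontal distance between lid2_knob and pot2_c below 0.006 m and angle between lid2_knob's own z axis and vertical below 0.1 rad and z of lid2_knob in the frame of pot2_c between 0.039 and 0.0465 m) or (horizontal distance between lid3_knob and pot2_c below 0.006 m and angle between lid3_knob's own z axis and vertical below 0.1 rad and z of lid3_knob in the frame of pot2_c between 0.039 and 0.0465 m) or (horizontal distance between lid4_knob and pot2_c below 0.006 m and angle between lid4_knob's own z axis and vertical below 0.1 rad and z of lid4_knob in the frame of pot2_c between 0.039 and 0.0465 m)) and horizontal distance between pot3_c and hot3 below 0.008 m and z of pot3_c in the frame of hotplate between 0.056 and 0.064 m and ((horizontal distance between lid1_knob and pot3_c below 0.006 m and angle between lid1_knob's own z axis and vertical below 0.1 rad and z of lid1_knob in the frame of pot3_c between 0.039 and 0.0465 m) or (horizontal distance between lid2_knob and pot3_c below 0.006 m and angle between lid2_knob's own z axis and vertical below 0.1 rad and z of lid2_knob in the frame of pot3_c between 0.039 and 0.0465 m) or (horizontal distance between lid3_knob and pot3_c below 0.006 m and angle between lid3_knob's own z axis and vertical below 0.1 rad and z of lid3_knob in the frame of pot3_c between 0.039 and 0.0465 m) or (horizontal distance between lid4_knob and pot3_c below 0.006 m and angle between lid4_knob's own z axis and vertical below 0.1 rad and z of lid4_knob in the frame of pot3_c between 0.039 and 0.0465 m)) and horizontal distance between pot4_c and hot4 below 0.008 m and z of pot4_c in the frame of hotplate between 0.056 and 0.064 m and ((horizontal distance between lid1_knob and pot4_c below 0.006 m and angle between lid1_knob's own z axis and vertical below 0.1 rad and z of lid1_knob in the frame of pot4_c between 0.039 and 0.0465 m) or (horizontal distance between lid2_knob and pot4_c below 0.006 m and angle between lid2_knob's own z axis and vertical below 0.1 rad and z of lid2_knob in the frame of pot4_c between 0.039 and 0.0465 m) or (horizontal distance between lid3_knob and pot4_c below 0.006 m and angle between lid3_knob's own z axis and vertical below 0.1 rad and z of lid3_knob in the frame of pot4_c between 0.039 and 0.0465 m) or (horizontal distance between lid4_knob and pot4_c below 0.006 m and angle between lid4_knob's own z axis and vertical below 0.1 rad and z of lid4_knob in the frame of pot4_c between 0.039 and 0.0465 m))), for 0.2 s.
2. the lever is switched on (value of joint switch above 0.8 rad), for 0.2 s.
At the end, for the whole second after the job is handed in: Every pot present stands upright and at rest on the slab with its axis within 8 mm of the centre of its own lane's heating circle, has a lid lying flat on it within 6 mm of its axis, and the lever stands beyond 0.8 rad (all of step 1 and value of joint switch above 0.8 rad and linear speed of each of pot1, pot2, pot3, pot4 below 0.02 m/s); the robot touches nothing.
It fails at once if a pot is lifted more than 10 mm off the hotplate (z of any of pot1_c, pot2_c, pot3_c, pot4_c in the frame of hotplate above 0.07 m).
It fails at once if a bystander is moved by more than 30 mm (distance of any of bottle, tipbox, jar from where it was at the start of the episode above 0.03 m).
Of pot1, pot2, pot3, pot4 only 3 to 4 are there at a start; the rules pass over those that are not, and their reading is None.
At some moment in a run one of pot1, pot2, pot3, pot4 may be knocked a few centimetres aside while the robot is not near it.
Once in a run the grip may slacken for a moment while it holds something.
It also fails if it takes over 210 s, if anything falls off the work surface, if the arm or the gripper's body presses on something with over 40 N, if the wrist force passes 120 N, or if a joint passes its speed limit or range.

## Working session

There is one attempt and no reset: what is moved stays moved. The work goes in short steps, Python scripts to look and compute and a tool call to move; the robot and the scene stay as the last step left them, time stands still between calls to the robot, and variables do not carry over. Pictures are saved under pics/ and viewed, and the job is handed in when it is done.

Besides the shell and the picture viewer there is one more tool, called by a JSON object that holds its "api" and its "payload". arm_command: Moves the arm, as the interface text tells. Its arguments: {"type":"object","properties":{"rows":{"type":"array","items":{"type":"array","items":{"type":"array","items":{"type":"number"}}}},"hand":{"type":"number"},"newtons":{"type":"number"}},"required":["rows"]}

```bash
mkdir -p pics; cat > h.py <<'E'
import numpy as np, cv2, json
from bench import r, vision, finish_job
from scipy.spatial.transform import Rotation as R
def cam(name, st=None):
    c=vision.get_calibration(name); K=np.array(c['mtx'])
    if 'rvec' in c:
        Rm=cv2.Rodrigues(np.array(c['rvec'],float))[0]; t=np.array(c['tvec'],float).reshape(3)
        return K, Rm.T, -Rm.T@t      # cam->world rot, centre
    H=np.array(c['hand_eye']); st=st or r.read_state()
    Rt=R.from_quat(st['tool_rot']).as_matrix()
    return K, Rt@H[:3,:3], Rt@H[:3,3]+np.array(st['position'])
def ray(C,u,v):
    K,Rw,o=C; d=Rw@np.linalg.solve(K,np.array([u,v,1.0])); return o,d
def onz(C,u,v,z):
    o,d=ray(C,u,v); return o+d*(z-o[2])/d[2]
def proj(C,p):
    K,Rw,o=C; q=K@(Rw.T@(np.array(p,float)-o)); return q[:2]/q[2]
def snap(name,fn,crop=None,scale=1):
    st=r.read_state(); im=vision.get_image(name); C=cam(name,st)
    im2=cv2.cvtColor(im,cv2.COLOR_RGB2BGR)
    if fn: 
        o=im2
        if crop: o=o[crop[1]:crop[3],crop[0]:crop[2]]
        if scale!=1: o=cv2.resize(o,None,fx=scale,fy=scale,interpolation=cv2.INTER_CUBIC)
        cv2.imwrite('pics/'+fn,o)
    return im2,C,st
E
python3 - <<'E'
from h import *
for n in ['scene','side','wrist']:
    im,C,st=snap(n,n+'0.png',scale=1.5); print(n,C[0][0,0],C[2].round(3),C[1].round(2).tolist())
print(r.read_state(), r.tip_extent)
E
```

```text
scene 493.85673887485535 [ 1.536 -0.411  0.896] [[0.42, 0.54, -0.73], [0.91, -0.26, 0.34], [-0.01, -0.8, -0.6]]
side 370.6686963721768 [0.367 0.691 0.533] [[-0.95, -0.16, 0.26], [-0.3, 0.49, -0.82], [0.01, -0.86, -0.52]]
wrist 344.61376485382 [ 0.293 -0.558  0.373] [[0.34, -0.89, -0.31], [-0.94, -0.32, -0.11], [-0.0, 0.33, -0.94]]
{'time': 0.15, 'q': array([-1.22438783e+00,  3.53559803e-01,  1.63391416e+00, -5.02846048e-06,
        1.15516255e+00, -2.40896268e-03]), 'joint_vel': array([ 7.44012583e-04, -2.01159839e-03, -3.04272278e-03,  9.92211935e-05,
       -1.64653861e-03,  1.18503406e-03]), 'effort': array([ 2.59501387e-03, -6.05631852e+01, -3.42338848e+01,  1.05911608e-04,
        6.32629424e-03,  3.81757184e-05]), 'position': array([ 0.21350302, -0.58706701,  0.24171096]), 'tool_rot': array([ 9.84829001e-01,  1.73526845e-01, -9.15957258e-05, -5.13835973e-04]), 'wrist_force': array([-0.27529005, -0.16737901, -0.53674057]), 'torque': array([ 0.0020368 , -0.00913259,  0.00794769]), 'finger_gap': 0.08539966433524068} 0.011
```

View pics/scene0.png

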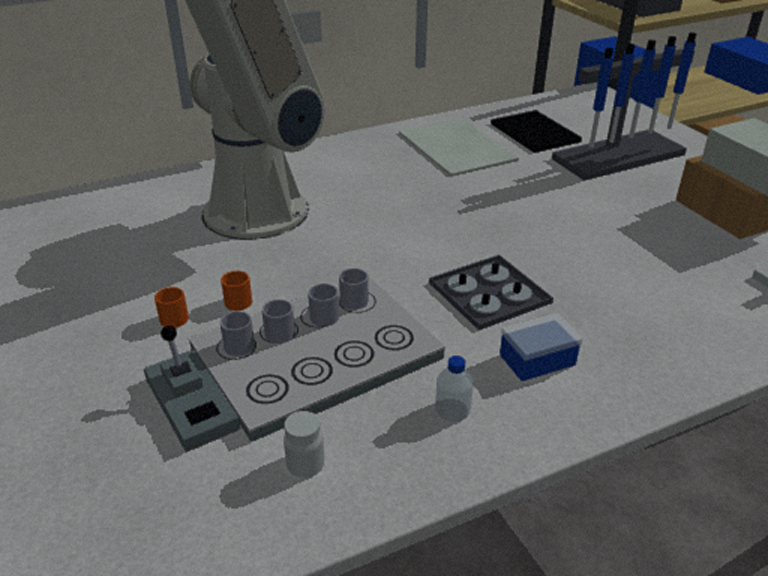

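View pics/side0.png

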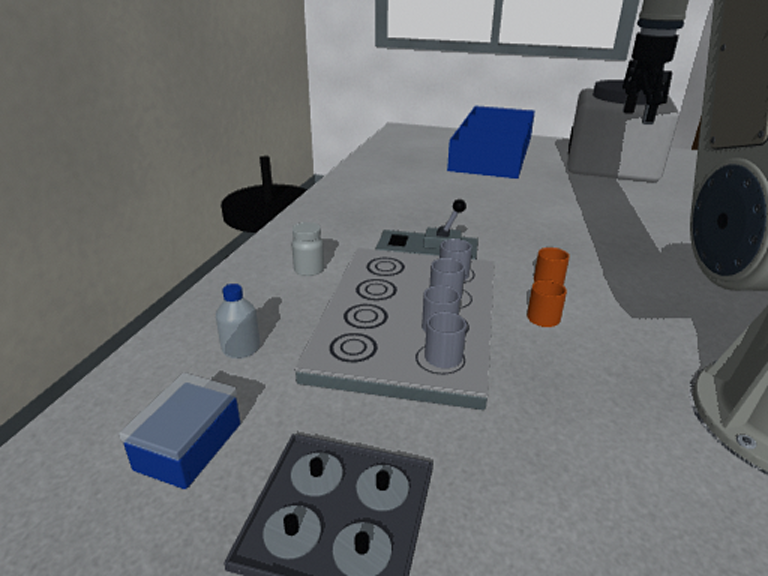

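View pics/wrist0.png

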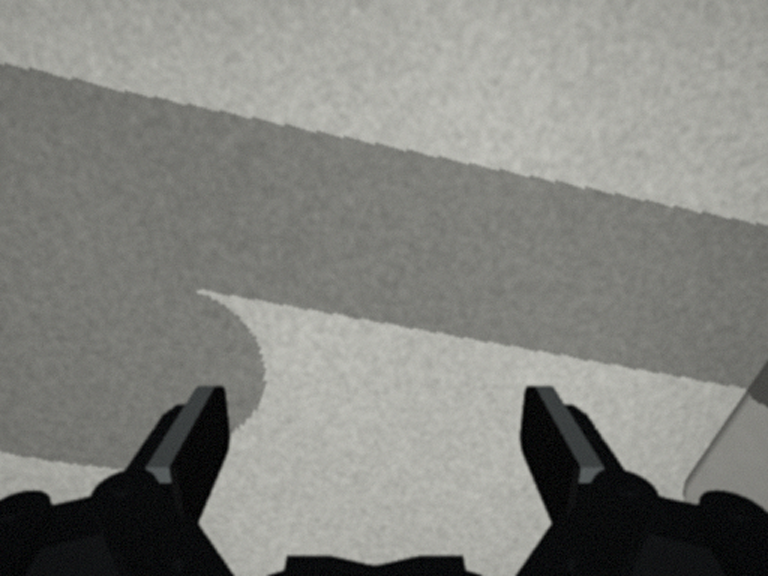

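Scene: four steel pots on the waiting side, at about (237,333), (278,320), (323,305) and (354,289) in the 1.5x picture. Their heating rings are at (267,388), (312,370), (354,353) and (394,337). The two orange look-alikes stand off the slab at (171,306) and (236,290). The lid knobs are at (463,284), (495,270), (486,300) and (517,288), and the lever ball is at (168,334). Next I measure.

```bash
python3 - <<'E'
from h import *
S={}
for n in ['scene','side']:
    im,C,st=snap(n,None); S[n]=(im,C)
    g=cv2.cvtColor(im,cv2.COLOR_BGR2GRAY)
    g2=cv2.resize(g,None,fx=4,fy=4,interpolation=cv2.INTER_CUBIC)
    th=cv2.adaptiveThreshold(g2,255,cv2.ADAPTIVE_THRESH_MEAN_C,cv2.THRESH_BINARY_INV,101,18)
    cs,hi=cv2.findContours(th,cv2.RETR_CCOMP,cv2.CHAIN_APPROX_NONE)
    print(n)
    for i,c in enumerate(cs):
        if hi[0][i][3]>=0 or len(c)<60: continue
        (x,y),(a,b),t=cv2.fitEllipse(c)
        A=cv2.contourArea(c); 
        if A<300 or a<5: continue
        x,y=(x-1.5)/4,(y-1.5)/4
        if abs(A/(np.pi*a*b/4)-1)<.08 and b<400:
            print('ell',round(x,1),round(y,1),'ax',round(a/4,1),round(b/4,1),'z30',onz(C,x,y,.03).round(4),'z22',onz(C,x,y,.023).round(4))
    # dark knobs
    m=(g<38).astype(np.uint8)
    k,l,s,ce=cv2.connectedComponentsWithStats(m)
    for i in range(1,k):
        if 20<s[i][4]<400: print('dark',s[i],ce[i].round(1))
E
```

```text
scene
ell 177.8 258.8 ax 11.0 15.8 z30 [ 0.6344 -0.1836  0.03  ] z22 [ 0.6271 -0.1818  0.023 ]
ell 177.8 259.0 ax 19.6 28.8 z30 [ 0.6351 -0.1839  0.03  ] z22 [ 0.6279 -0.1821  0.023 ]
ell 207.5 246.6 ax 10.3 15.5 z30 [ 0.6243 -0.0991  0.03  ] z22 [ 0.617  -0.0966  0.023 ]
ell 207.5 246.9 ax 18.7 27.7 z30 [ 0.6253 -0.0995  0.03  ] z22 [ 0.618 -0.097  0.023]
ell 303.9 242.8 ax 12.0 12.4 z30 [0.7195 0.1347 0.03  ] z22 [0.7129 0.1391 0.023 ]
ell 235.6 235.3 ax 9.9 14.9 z30 [ 0.6148 -0.0146  0.03  ] z22 [ 0.6074 -0.0114  0.023 ]
ell 235.6 235.5 ax 17.8 26.8 z30 [ 0.6156 -0.0149  0.03  ] z22 [ 0.6082 -0.0117  0.023 ]
ell 262.2 224.4 ax 9.5 14.6 z30 [0.6049 0.07   0.03  ] z22 [0.5973 0.0739 0.023 ]
ell 262.3 224.6 ax 16.9 26.2 z30 [0.6058 0.0698 0.03  ] z22 [0.5983 0.0737 0.023 ]
ell 89.8 221.1 ax 11.5 18.4 z30 [ 0.3848 -0.3557  0.03  ] z22 [ 0.3755 -0.3552  0.023 ]
ell 184.6 204.9 ax 10.3 17.6 z30 [ 0.4284 -0.0927  0.03  ] z22 [ 0.4194 -0.0901  0.023 ]
ell 323.5 198.3 ax 5.0 9.9 z30 [0.5755 0.2864 0.03  ] z22 [0.5677 0.292  0.023 ]
ell 214.8 194.0 ax 9.6 16.5 z30 [0.4168 0.0064 0.03  ] z22
[... 1984 characters left out ...]
.2]
dark [461  82   6  18  43] [464.   92.4]
dark [379  85   3  18  22] [380.   93.3]
dark [475  92  37   8  55] [492.1  97. ]
dark [302 133   8   9  54] [305.6 136.9]
dark [291 152   9   6  30] [294.5 154.7]
dark [259 156  13   8  82] [265.1 159.8]
dark [242 225   9  15  24] [247.7 232.9]
dark [220 226   6  13  21] [221.7 232.3]
dark [153 292  52  92 384] [175.9 359.4]
dark [216 300  14  20  42] [225.1 307.1]
dark [207 305   9  13  91] [210.5 311. ]
dark [251 308  23  13  39] [263.8 312.5]
dark [251 313   9  14  98] [254.7 319.8]
dark [192 334  25  23  88] [207.9 341.5]
dark [189 342  10  15 119] [193.7 349.2]
dark [229 345  34  22  95] [249.3 350.7]
dark [237 354   9  15 120] [241.  361.2]
```

Slab pose: yaw about 6.7°. Heating-circle centres from the two views agree within about 2 mm: hot1 (0.604,0.070), hot2 (0.614,-0.015), hot3 (0.624,-0.099), hot4 (0.634,-0.184). Now I rise, align the jaw axis with the lanes, and look with the wrist camera.

{"api": "arm_command", "payload": {"rows": [[[0,0,-1.5,0,0,-8.5],[0,0,-1.5,0,0,-8.5],[0,0,-1.5,0,0,-8.5],[0,0,-1.5,0,0,-8.5],[0,0,-1.5,0,0,-8.5],[0,0,-1.5,0,0,-8.5],[0,0,-1.5,0,0,-8.5],[0,0,-1.5,0,0,-8.5]]], "hand": 0, "newtons": 25}}

```text
time: 1.05
position: [0.2135, -0.5872, 0.3627]
tool_rot: [0.717, 0.697, 0.0, -0.0]
wrist_force: [-0.3, 0.2, -0.1]
finger_gap: 0.085
```

{"api": "arm_command", "payload": {"rows": [[[0,0,0,0,0,-8.5],[0,0,0,0,0,0],[0,0,0,0,0,0]]]}}

```text
time: 1.35
position: [0.2135, -0.5871, 0.3618]
tool_rot: [0.668, 0.745, 0.0, -0.0]
wrist_force: [-0.5, -0.1, -0.4]
finger_gap: 0.0854
```

```bash
cat >> h.py <<'E'
X=np.array([.9932,.1162,0]);Y=np.array([-.1162,.9932,0])
YAW=np.degrees(np.arctan2(.1162,.9932))
HOT={1:np.array([.6045,.0702,.03]),2:np.array([.6143,-.0145,.03]),3:np.array([.6241,-.0988,.03]),4:np.array([.634,-.1838,.03])}
def go(p,jaw=YAW):
    """shift in cm in tool axes after turn to jaw yaw; turn printed as deg about tool z"""
    st=r.read_state();M=R.from_quat(st['tool_rot']).as_matrix()
    y=np.degrees(np.arctan2(M[1,1],M[0,1])); d=(jaw-y+90)%180-90
    print('t',round(st['time'],2),'pos',np.round(st['position'],4),'q6',round(st['q'][5],2),'jawyaw',round(y,2),'tilt',round(np.degrees(np.arccos(-M[2,2])),2),
      'TURN rz',round(-d,2),'SHIFT cm now',(M.T@(np.array(p)-st['position'])*100).round(2),'gap',round(st['finger_gap'],4),'F',np.round(st['wrist_force'],1))
E
python3 - <<'E'
from h import *
go([.5,-.03,.36])
E
```

```text
t 1.35 pos [ 0.2135 -0.5871  0.3618] q6 -1.33 jawyaw 6.23 tilt 0.04 TURN rz -0.44 SHIFT cm now [52.27 34.53  0.22] gap 0.0854 F [-0.5 -0.1 -0.4]
```

{"api": "arm_command", "payload": {"rows": [[[3.7,2.45,0,0,0,-0.45],[3.7,2.45,0,0,0,0],[3.7,2.45,0,0,0,0],[3.7,2.45,0,0,0,0],[3.7,2.45,0,0,0,0],[3.7,2.45,0,0,0,0],[3.7,2.45,0,0,0,0]]]}}

```text
time: 2.05
position: [0.3531, -0.3079, 0.3619]
tool_rot: [0.665, 0.747, 0.0, -0.0]
wrist_force: [1.1, 0.6, 0.9]
finger_gap: 0.0853
```

{"api": "arm_command", "payload": {"rows": [[[3.7,2.45,0,0,0,0],[3.7,2.45,0,0,0,0],[3.7,2.45,0,0,0,0],[3.7,2.45,0,0,0,0],[3.7,2.45,0,0,0,0],[3.7,2.45,0,0,0,0],[3.7,2.45,0,0,0,0],[0,0,0,0,0,0]]]}}

```text
time: 2.85
position: [0.4933, -0.0278, 0.3617]
tool_rot: [0.663, 0.749, 0.001, -0.001]
wrist_force: [0.9, -0.6, 0.4]
finger_gap: 0.0853
```

```bash
python3 - <<'E'
from h import *
im,C,st=snap('wrist','w1.png',scale=1.5)
go([.5,-.03,.36])
for k in HOT: print(proj(C,HOT[k])*1.5, proj(C,HOT[k]-X*.13+[0,0,.06])*1.5)
E
```

```text
t 2.9 pos [ 0.4923 -0.0297  0.3616] q6 -0.18 jawyaw 6.96 tilt 0.07 TURN rz 0.28 SHIFT cm now [-0.12  0.76  0.16] gap 0.0851 F [-0.7 -0.6  0.6]
[518.98527805 105.31654151] [364.07185985 104.67582507]
[509.70904162 205.3814966 ] [364.08945701 218.6843125 ]
[501.56693878 293.73198096] [364.15916552 317.67909072]
[494.25432219 373.28070387] [364.24158982 405.50556337]
```

View pics/w1.png

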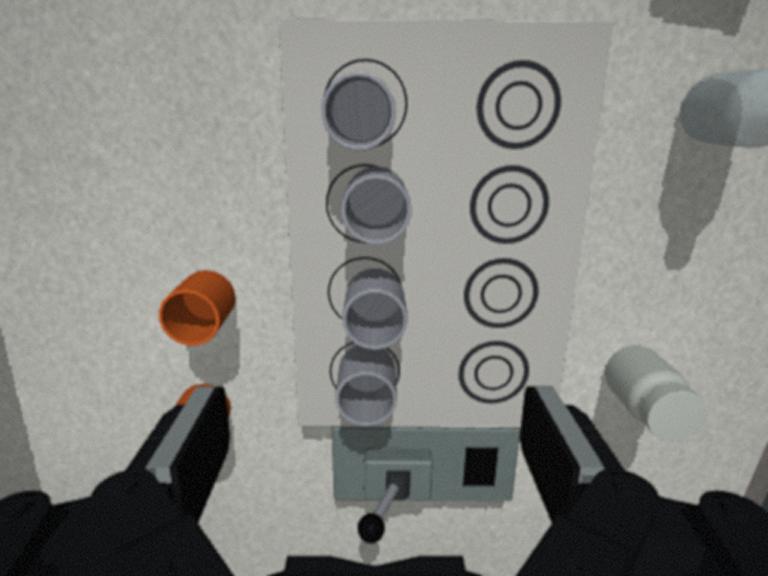

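The wrist view shows the rings within about 1 px of prediction: (519,105), (510,205), (501,293), (494,373). The pot rims are near (360,110), (376,206), (375,312) and (366,397), slightly off their circles. I'll measure the rims at z = 0.09.

```bash
python3 - <<'E'
from h import *
im,C,st=snap('wrist',None)
for i,(u,v) in enumerate([(359,110),(376,205.5),(375,311.5),(366.5,398)],1):
    p=onz(C,u/1.5,v/1.5,.09); w=HOT[i]-X*.13; d=p-w
    print(i,p.round(4),'rel wait x,y mm',(d@X*1000).round(1),(d@Y*1000).round(1))
    for a in range(0,360,6):
        q=proj(C,p+[.028*np.cos(np.radians(a)),.028*np.sin(np.radians(a)),0])
        cv2.circle(im,(int(round(q[0]*16)),int(round(q[1]*16))),6,(0,0,255),-1,shift=4)
cv2.imwrite('pics/w1o.png',cv2.resize(im[30:310,190:310],None,fx=2.1,fy=2.1,interpolation=cv2.INTER_NEAREST))
E
```

```text
1 [0.4708 0.0486 0.09  ] rel wait x,y mm -5.3 -5.9
2 [ 0.4919 -0.0204  0.09  ] rel wait x,y mm 7.8 8.4
3 [ 0.5021 -0.1095  0.09  ] rel wait x,y mm 7.6 3.5
4 [ 0.5047 -0.1934  0.09  ] rel wait x,y mm 0.5 5.5
```

View pics/w1o.png

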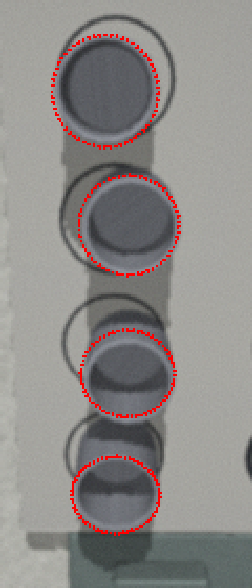

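```bash
python3 - <<'E'
from h import *
go([.4708,.0486,.056])
E
```

```text
t 2.95 pos [ 0.4918 -0.0311  0.3617] q6 -0.19 jawyaw 6.91 tilt 0.08 TURN rz 0.24 SHIFT cm now [ 8.16 -1.08 30.57] gap 0.0856 F [ 0.5 -0.3 -0.5]
```

{"api": "arm_command", "payload": {"rows": [[[2.7,-0.35,0,0,0,0.24],[2.7,-0.35,0,0,0,0],[2.76,-0.38,4,0,0,0],[0,0,4,0,0,0],[0,0,4,0,0,0],[0,0,4,0,0,0],[0,0,4,0,0,0],[0,0,0,0,0,0]]]}}

```text
time: 3.75
position: [0.4676, 0.0462, 0.1582]
tool_rot: [0.666, 0.746, -0.003, -0.003]
wrist_force: [-0.9, 0.4, 0.1]
finger_gap: 0.0854
```

```bash
python3 - <<'E'
from h import *
go([.4708,.0486,.056])
E
```

```text
t 3.75 pos [0.4676 0.0462 0.1582] q6 -0.02 jawyaw 6.5 tilt 0.52 TURN rz -0.17 SHIFT cm now [ 0.2   0.43 10.21] gap 0.0854 F [-0.9  0.4  0.1]
```

{"api": "arm_command", "payload": {"rows": [[[0,0,0,0,0,0],[0,0,0,0,0,0]]]}}

```text
time: 3.95
position: [0.4729, 0.0474, 0.1643]
tool_rot: [0.665, 0.747, 0.001, 0.001]
wrist_force: [-0.2, -0.0, 0.3]
finger_gap: 0.0856
```

```bash
python3 - <<'E'
from h import *
go([.4708,.0486,.056])
E
```

```text
t 3.95 pos [0.4729 0.0474 0.1643] q6 -0.02 jawyaw 6.61 tilt 0.16 TURN rz -0.06 SHIFT cm now [ 0.14 -0.22 10.83] gap 0.0856 F [-0.2 -0.   0.3]
```

{"api": "arm_command", "payload": {"rows": [[[0.1,-0.15,1.8,0,0,0],[0,0,1.8,0,0,0],[0,0,1.8,0,0,0],[0,0,1.8,0,0,0],[0,0,1.8,0,0,0],[0,0,1.5,0,0,0],[0,0,0,0,0,0],[0,0,0,0,0,0]]]}}

```text
time: 4.75
position: [0.4711, 0.0487, 0.0588]
tool_rot: [0.665, 0.747, 0.001, 0.001]
wrist_force: [-0.2, 0.0, -0.3]
finger_gap: 0.0857
```

{"api": "arm_command", "payload": {"rows": [[[0,0,0,0,0,0],[0,0,0,0,0,0],[0,0,0,0,0,0],[0,0,0,0,0,0],[0,0,0,0,0,0],[0,0,0,0,0,0]]], "hand": 140, "newtons": 20}}

```text
time: 5.35
position: [0.471, 0.0488, 0.0586]
tool_rot: [0.665, 0.747, 0.001, 0.001]
wrist_force: [-0.2, -0.8, 9.8]
finger_gap: 0.0565
```

```bash
python3 - <<'E'
from h import *
go([.6045,.0702,.056])
snap('wrist','w2.png',scale=1.2)
E
```

```text
t 5.35 pos [0.471  0.0488 0.0586] q6 -0.02 jawyaw 6.69 tilt 0.13 TURN rz 0.02 SHIFT cm now [ 0.58 13.51  0.29] gap 0.0565 F [-0.2 -0.8  9.8]
```

View pics/w2.png

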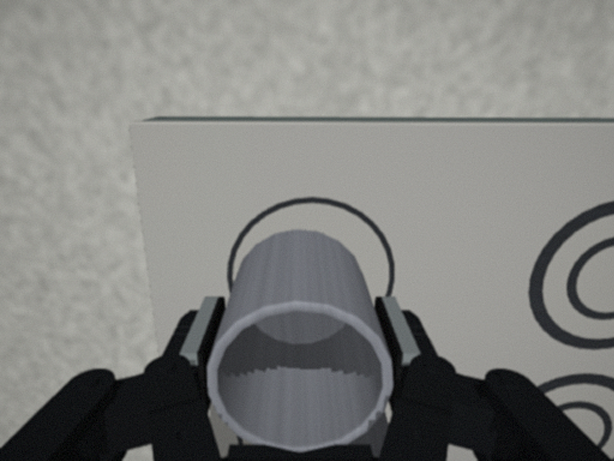

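Gap 56.5 mm with pot 1 between the pads, rim centred at (302,375). Sliding it across.

{"api": "arm_command", "payload": {"rows": [[[0.05,0.5,0,0,0,0],[0.05,1,0,0,0,0],[0.05,1,0,0,0,0],[0.05,1,0,0,0,0],[0.05,1,0,0,0,0],[0.05,1,0,0,0,0],[0.05,1,0,0,0,0],[0.05,1,0,0,0,0]]]}}

```text
time: 6.2
position: [0.5407, 0.061, 0.0578]
tool_rot: [0.665, 0.747, -0.003, -0.002]
wrist_force: [-12.4, -1.6, 15.8]
finger_gap: 0.0562
```

{"api": "arm_command", "payload": {"rows": [[[0.05,1,0,0,0,0],[0.05,1,0,0,0,0],[0.05,1,0,0,0,0],[0.03,1,0,0,0,0],[0,1,0,0,0,0],[0,1,0,0,0,0],[0,0,0,0,0,0],[0,0,0,0,0,0]]]}}

```text
time: 7.0
position: [0.6036, 0.0702, 0.058]
tool_rot: [0.665, 0.747, 0.0, 0.0]
wrist_force: [-1.1, 0.0, 4.8]
finger_gap: 0.0565
```

```bash
python3 - <<'E'
from h import *
go([.6045,.0702,.056])
snap('wrist','w3.png',scale=1.2)
E
```

```text
t 7.0 pos [0.6036 0.0702 0.058 ] q6 -0.0 jawyaw 6.69 tilt 0.05 TURN rz 0.02 SHIFT cm now [-0.01  0.08  0.2 ] gap 0.0565 F [-1.1  0.   4.8]
```

View pics/w3.png

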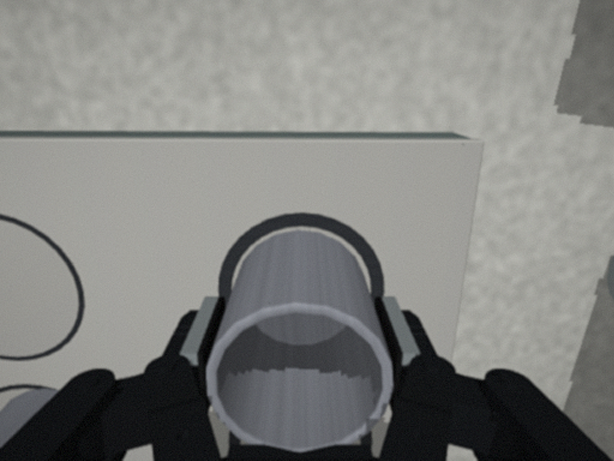

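Pot 1 is inside its ring, nearly concentric at (302,290). Release and go on to pot 2.

{"api": "arm_command", "payload": {"rows": [[[0,0.05,0,0,0,0],[0,0,0,0,0,0],[0,0,0,0,0,0],[0,0,0,0,0,0],[0,0,-1,0,0,0],[0,0,-2,0,0,0],[0,0,-3,0,0,0],[0,0,-3,0,0,0]]], "hand": 0}}

```text
time: 7.85
position: [0.6035, 0.0702, 0.1486]
tool_rot: [0.665, 0.747, -0.0, -0.0]
wrist_force: [-0.4, 0.2, -0.2]
finger_gap: 0.0855
```

```bash
python3 - <<'E'
from h import *
go([.4919,-.0204,.058])
E
```

```text
t 7.85 pos [0.6035 0.0702 0.1486] q6 -0.0 jawyaw 6.69 tilt 0.03 TURN rz 0.02 SHIFT cm now [ -7.7  -12.14   9.07] gap 0.0855 F [-0.4  0.2 -0.2]
```

{"api": "arm_command", "payload": {"rows": [[[-1.3,-2,-0.5,0,0,0],[-1.3,-2,0,0,0,0],[-1.3,-2,0,0,0,0],[-1.3,-2,0,0,0,0],[-1.3,-2,0,0,0,0],[-1.2,-2.1,0,0,0,0],[0,0,0,0,0,0],[0,0,0,0,0,0]]]}}

```text
time: 8.65
position: [0.493, -0.0205, 0.153]
tool_rot: [0.665, 0.747, 0.0, 0.0]
wrist_force: [0.7, 0.7, 0.2]
finger_gap: 0.0858
```

```bash
python3 - <<'E'
from h import *
go([.4919,-.0204,.058])
snap('wrist','w4.png',scale=1.2)
E
```

```text
t 8.65 pos [ 0.493  -0.0205  0.153 ] q6 -0.16 jawyaw 6.64 tilt 0.08 TURN rz -0.03 SHIFT cm now [ 0.03 -0.12  9.5 ] gap 0.0858 F [0.7 0.7 0.2]
```

View pics/w4.png

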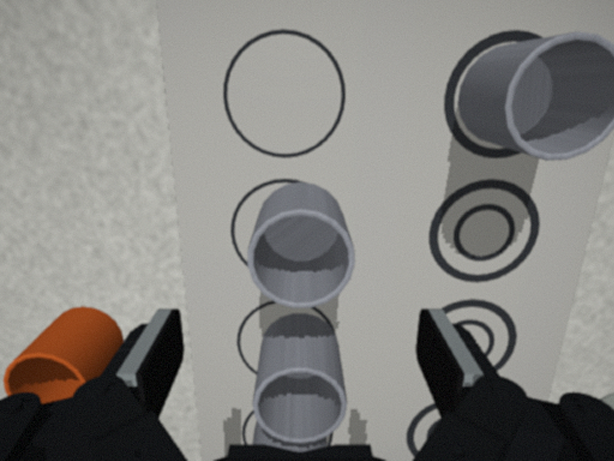

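```bash
python3 - <<'E'
from h import *
st=r.read_state(); C=cam('wrist',st)
print(onz(C,301.5/1.2,258/1.2,.09),onz(C,300/1.2,405/1.2,.09), onz(C,567/1.2,96/1.2,.09))
E
```

```text
[ 0.49443725 -0.01945079  0.09      ] [ 0.50462608 -0.11248245  0.09      ] [0.60317799 0.07276559 0.09      ]
```

Pot 2 measured at (0.494,-0.019) and placed pot 1 at (0.603,0.073), both as expected. Descend and grip pot 2.

{"api": "arm_command", "payload": {"rows": [[[0.05,0,1.6,0,0,0],[0,0,1.6,0,0,0],[0,0,1.6,0,0,0],[0,0,1.6,0,0,0],[0,0,1.6,0,0,0],[0,0,1.5,0,0,0],[0,0,0,0,0,0],[0,0,0,0,0,0]]]}}

```text
time: 9.5
position: [0.4931, -0.0195, 0.0574]
tool_rot: [0.664, 0.747, -0.0, -0.0]
wrist_force: [0.2, 0.2, 1.0]
finger_gap: 0.0853
```

{"api": "arm_command", "payload": {"rows": [[[0,0,0,0,0,0],[0,0,0,0,0,0],[0,0,0,0,0,0],[0,0,0,0,0,0],[0,0,0,0,0,0],[0,0,0,0,0,0]]], "hand": 140}}

```text
time: 10.1
position: [0.4934, -0.0198, 0.0581]
tool_rot: [0.665, 0.747, 0.001, 0.001]
wrist_force: [0.3, 1.1, 5.6]
finger_gap: 0.0543
```

```bash
python3 - <<'E'
from h import *
go([.6143,-.0145,.058])
snap('wrist','w5.png',scale=1.2)
E
```

```text
t 10.1 pos [ 0.4934 -0.0198  0.0581] q6 -0.16 jawyaw 6.69 tilt 0.11 TURN rz 0.01 SHIFT cm now [-0.88 12.07  0.03] gap 0.0543 F [0.3 1.1 5.6]
```

View pics/w5.png

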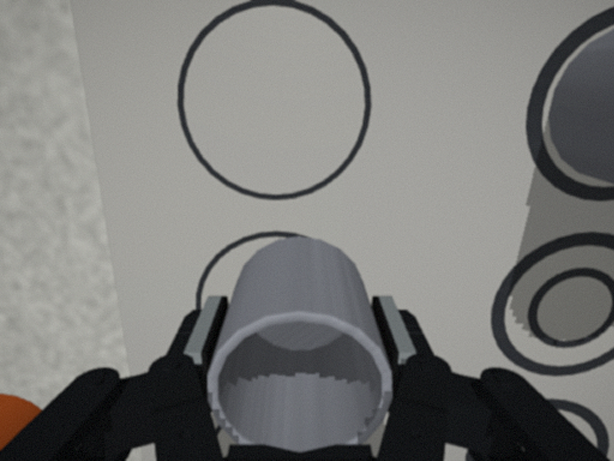

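```bash
python3 - <<'E'
from h import *
st=r.read_state(); C=cam('wrist',st)
for v in (303,315): # top edge (far/+Y) of rim
    p=onz(C,301/1.2,v/1.2,.09); print(v,((p-st['position'])@Y*1000).round(1),((p-st['position'])@X*1000).round(1))
E
```

```text
303 28.9 0.4
315 25.2 0.4
```

Pot 2 sits about 3 mm to −Y of the pad centre. I'll allow for that in the slide: tool x −0.6, y 12.07.

{"api": "arm_command", "payload": {"rows": [[[0,0.5,0,0,0,0],[-0.05,1,0,0,0,0],[-0.05,1,0,0,0,0],[-0.05,1,0,0,0,0],[-0.05,1,0,0,0,0],[-0.05,1,0,0,0,0],[-0.05,1,0,0,0,0],[-0.05,1,0,0,0,0]]]}}

```text
time: 10.95
position: [0.5637, -0.0147, 0.0577]
tool_rot: [0.665, 0.747, -0.003, -0.003]
wrist_force: [-14.0, -0.3, 17.3]
finger_gap: 0.0545
```

{"api": "arm_command", "payload": {"rows": [[[-0.05,1,0,0,0,0],[-0.05,1,0,0,0,0],[-0.05,1,0,0,0,0],[-0.05,1,0,0,0,0],[-0.05,0.6,0,0,0,0],[0,0,0,0,0,0],[0,0,0,0,0,0],[0,0,0,0,0,0]]]}}

```text
time: 11.75
position: [0.6124, -0.0118, 0.0577]
tool_rot: [0.665, 0.747, -0.001, -0.001]
wrist_force: [-4.2, 0.8, 8.3]
finger_gap: 0.0545
```

```bash
python3 - <<'E'
from h import *
go([.6143,-.0145,.058])
snap('wrist','w6.png',scale=1.2)
E
```

```text
t 11.75 pos [ 0.6124 -0.0118  0.0577] q6 -0.14 jawyaw 6.69 tilt 0.12 TURN rz 0.02 SHIFT cm now [-0.29  0.16 -0.03] gap 0.0545 F [-4.2  0.8  8.3]
```

View pics/w6.png

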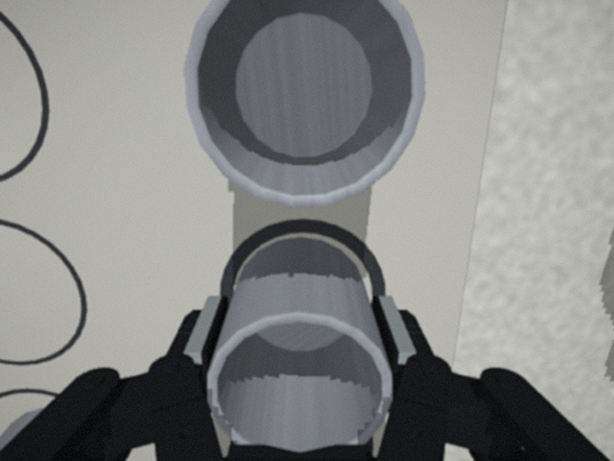

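Pot 2 is in its ring and centred at x≈302. Release, then on to pot 3.

{"api": "arm_command", "payload": {"rows": [[[0,0.1,0,0,0,0],[0,0,0,0,0,0],[0,0,0,0,0,0],[0,0,0,0,0,0],[0,0,-1,0,0,0],[0,0,-2,0,0,0],[0,0,-3,0,0,0],[0,0,-3.5,0,0,0]]], "hand": 0}}

```text
time: 12.6
position: [0.6137, -0.0116, 0.1531]
tool_rot: [0.665, 0.747, -0.001, -0.001]
wrist_force: [1.2, 0.5, 0.9]
finger_gap: 0.0852
```

```bash
python3 - <<'E'
from h import *
go([.5035,-.1115,.058])
E
```

```text
t 12.6 pos [ 0.6137 -0.0116  0.1531] q6 -0.14 jawyaw 6.69 tilt 0.09 TURN rz 0.02 SHIFT cm now [ -8.64 -12.1    9.53] gap 0.0852 F [1.2 0.5 0.9]
```

{"api": "arm_command", "payload": {"rows": [[[-1.4,-2,0,0,0,0],[-1.4,-2,0,0,0,0],[-1.4,-2,0,0,0,0],[-1.4,-2,0,0,0,0],[-1.5,-2,0,0,0,0],[-1.5,-2.1,0,0,0,0],[0,0,0,0,0,0],[0,0,0,0,0,0]]]}}

```text
time: 13.4
position: [0.5046, -0.1114, 0.153]
tool_rot: [0.665, 0.747, 0.0, 0.0]
wrist_force: [1.2, -0.2, -0.4]
finger_gap: 0.0855
```

```bash
python3 - <<'E'
from h import *
go([.5035,-.1115,.058])
snap('wrist','w7.png',scale=1.2)
E
```

```text
t 13.4 pos [ 0.5046 -0.1114  0.153 ] q6 -0.34 jawyaw 6.63 tilt 0.07 TURN rz -0.05 SHIFT cm now [ 0.   -0.12  9.5 ] gap 0.0855 F [ 1.2 -0.2 -0.4]
```

View pics/w7.png

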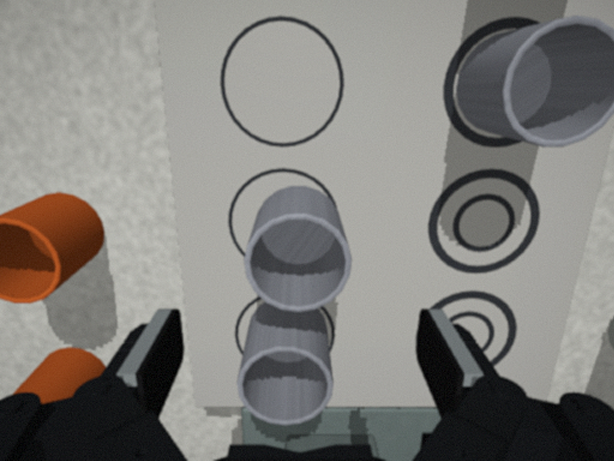

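{"api": "arm_command", "payload": {"rows": [[[-0.4,-0.2,1.6,0,0,0],[0,0,1.6,0,0,0],[0,0,1.6,0,0,0],[0,0,1.6,0,0,0],[0,0,1.6,0,0,0],[0,0,1.5,0,0,0],[0,0,0,0,0,0],[0,0,0,0,0,0]]]}}

```text
time: 14.25
position: [0.5033, -0.1149, 0.0574]
tool_rot: [0.664, 0.747, -0.0, -0.0]
wrist_force: [0.1, -0.0, -0.2]
finger_gap: 0.0854
```

{"api": "arm_command", "payload": {"rows": [[[0,0,0,0,0,0],[0,0,0,0,0,0],[0,0,0,0,0,0],[0,0,0,0,0,0],[0,0,0,0,0,0],[0,0,0,0,0,0]]], "hand": 140}}

```text
time: 14.85
position: [0.5036, -0.1154, 0.0583]
tool_rot: [0.665, 0.747, 0.001, 0.001]
wrist_force: [-0.4, 1.6, 5.9]
finger_gap: 0.0568
```

```bash
python3 - <<'E'
from h import *
go([.6241,-.0988,.058])
snap('wrist','w8.png',scale=1.2)
E
```

```text
t 14.85 pos [ 0.5036 -0.1154  0.0583] q6 -0.35 jawyaw 6.68 tilt 0.11 TURN rz 0.01 SHIFT cm now [ 0.24 12.16  0.05] gap 0.0568 F [-0.4  1.6  5.9]
```

View pics/w8.png

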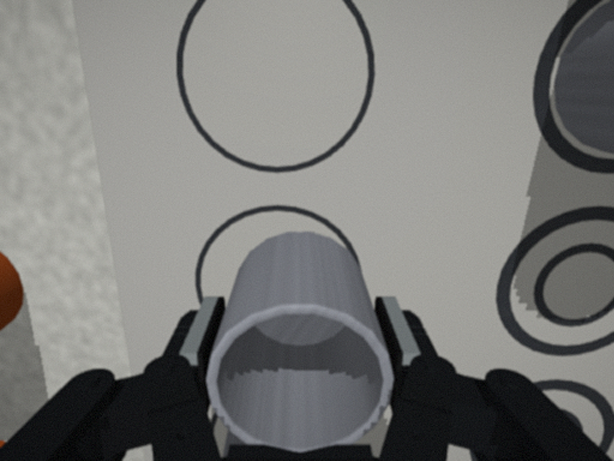

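Pot 3 is gripped and centred. Slide it.

{"api": "arm_command", "payload": {"rows": [[[0,0.5,0,0,0,0],[0.02,1,0,0,0,0],[0.02,1,0,0,0,0],[0.02,1,0,0,0,0],[0.02,1,0,0,0,0],[0.02,1,0,0,0,0],[0.02,1,0,0,0,0],[0.02,1,0,0,0,0]]]}}

```text
time: 15.7
position: [0.5749, -0.1053, 0.0579]
tool_rot: [0.665, 0.747, -0.002, -0.002]
wrist_force: [-10.3, -1.0, 13.8]
finger_gap: 0.0565
```

{"api": "arm_command", "payload": {"rows": [[[0.02,1,0,0,0,0],[0.02,1,0,0,0,0],[0.02,1,0,0,0,0],[0.02,1,0,0,0,0],[0,0.8,0,0,0,0],[0,0,0,0,0,0],[0,0,0,0,0,0],[0,0,0,0,0,0]]]}}

```text
time: 16.5
position: [0.6247, -0.0988, 0.0581]
tool_rot: [0.665, 0.747, 0.0, 0.0]
wrist_force: [-1.3, 0.2, 4.7]
finger_gap: 0.0565
```

```bash
python3 - <<'E'
from h import *
go([.6241,-.0988,.058])
snap('wrist','w9.png',scale=1.2)
E
```

```text
t 16.5 pos [ 0.6247 -0.0988  0.0581] q6 -0.28 jawyaw 6.69 tilt 0.01 TURN rz 0.02 SHIFT cm now [ 0.01 -0.06  0.01] gap 0.0565 F [-1.3  0.2  4.7]
```

View pics/w9.png

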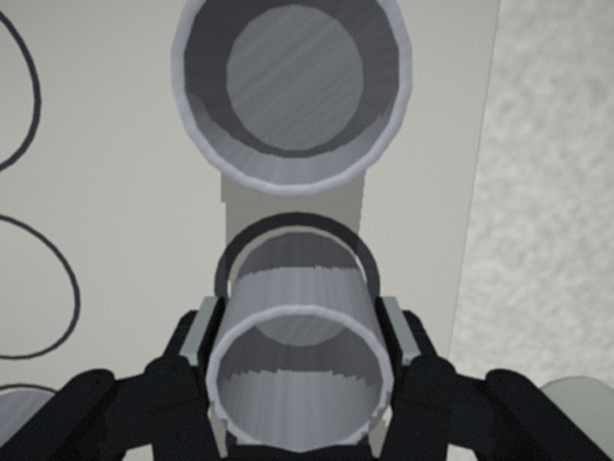

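Pot 3 is in its ring, about 1 mm off in x. Release, then pot 4.

{"api": "arm_command", "payload": {"rows": [[[0,-0.1,0,0,0,0],[0,0,0,0,0,0],[0,0,0,0,0,0],[0,0,0,0,0,0],[0,0,-1,0,0,0],[0,0,-2,0,0,0],[0,0,-3,0,0,0],[0,0,-3.5,0,0,0]]], "hand": 0}}

```text
time: 17.35
position: [0.623, -0.0988, 0.1531]
tool_rot: [0.665, 0.747, -0.0, -0.001]
wrist_force: [0.7, -0.3, -0.4]
finger_gap: 0.0852
```

{"api": "arm_command", "payload": {"rows": [[[-1.6,-2,0,0,0,0],[-1.6,-2,0,0,0,0],[-1.6,-2,0,0,0,0],[-1.6,-2,0,0,0,0],[-1.6,-2,0,0,0,0],[-0.3,-2.5,0,0,0,0],[0,0,0,0,0,0],[0,0,0,0,0,0]]]}}

```text
time: 18.15
position: [0.5094, -0.1962, 0.1531]
tool_rot: [0.665, 0.747, 0.0, 0.001]
wrist_force: [0.4, -0.1, -0.3]
finger_gap: 0.0856
```

```bash
python3 - <<'E'
from h import *
go([.5055,-.1965,.058])
snap('wrist','w10.png',scale=1.2)
E
```

```text
t 18.15 pos [ 0.5094 -0.1962  0.1531] q6 -0.49 jawyaw 6.64 tilt 0.07 TURN rz -0.03 SHIFT cm now [ 0.02 -0.4   9.51] gap 0.0856 F [ 0.4 -0.1 -0.3]
```

View pics/w10.png

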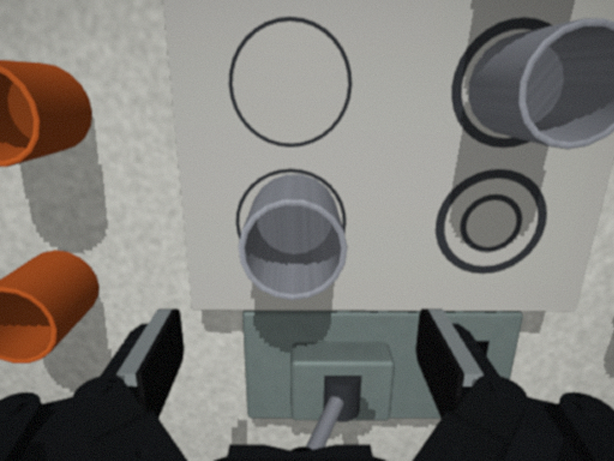

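```bash
cat >> h.py <<'E'
def tri(C1,a,C2,b):
    o1,d1=ray(C1,*a);o2,d2=ray(C2,*b);d1/=np.linalg.norm(d1);d2/=np.linalg.norm(d2)
    s,t=np.linalg.lstsq(np.c_[d1,-d2],o2-o1,rcond=None)[0]
    p,q=o1+s*d1,o2+t*d2; return (p+q)/2,np.linalg.norm(p-q)
E
python3 - <<'E'
from h import *
p,e=tri(cam('scene'),(112.1,221.3),cam('side'),(305.6,136.9)); 
c=np.mean([HOT[k] for k in HOT],0)-.065*X; c[2]=0
print(p,e,'hp frame',(p-c)@X,(p-c)@Y)
st=r.read_state();C=cam('wrist',st);print(onz(C,292.5/1.2,247.5/1.2,.09))
E
```

```text
[ 0.5243166  -0.31074117  0.11593646] 0.0005455429389692024 hp frame -0.05878303358771741 -0.24126050237101518
[ 0.50576892 -0.19004566  0.09      ]
```

The lever ball is 113 mm from pot 4's axis, which is clear. Descend onto pot 4 with x +0.3, y −0.35.

{"api": "arm_command", "payload": {"rows": [[[0.3,-0.35,1.6,0,0,0],[0,0,1.6,0,0,0],[0,0,1.6,0,0,0],[0,0,1.6,0,0,0],[0,0,1.6,0,0,0],[0,0,1.5,0,0,0],[0,0,0,0,0,0],[0,0,0,0,0,0]]]}}

```text
time: 19.0
position: [0.5061, -0.1931, 0.0574]
tool_rot: [0.664, 0.747, 0.0, -0.0]
wrist_force: [0.9, 0.1, 1.0]
finger_gap: 0.0851
```

{"api": "arm_command", "payload": {"rows": [[[0,0,0,0,0,0],[0,0,0,0,0,0],[0,0,0,0,0,0],[0,0,0,0,0,0],[0,0,0,0,0,0],[0,0,0,0,0,0]]], "hand": 140}}

```text
time: 19.6
position: [0.5059, -0.1935, 0.0582]
tool_rot: [0.665, 0.747, 0.0, 0.001]
wrist_force: [-0.7, 0.7, 6.0]
finger_gap: 0.0565
```

```bash
python3 - <<'E'
from h import *
go([.634,-.1838,.058])
snap('wrist','w11.png',scale=1.2)
E
```

```text
t 19.6 pos [ 0.5059 -0.1935  0.0582] q6 -0.49 jawyaw 6.69 tilt 0.08 TURN rz 0.02 SHIFT cm now [-0.53 12.84  0.04] gap 0.0565 F [-0.7  0.7  6. ]
```

View pics/w11.png

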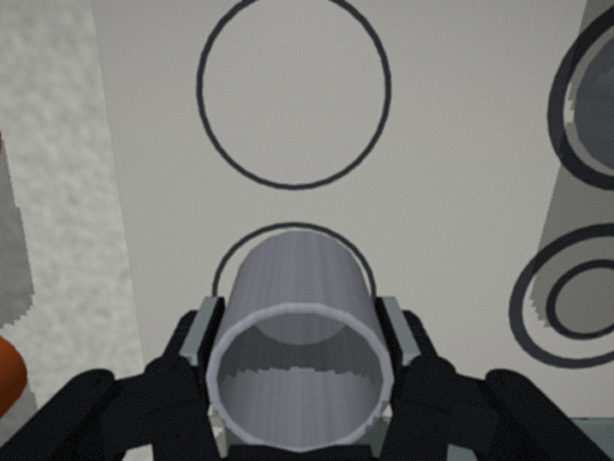

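Pot 4 is gripped and centred, rim top at y=305. Slide it.

{"api": "arm_command", "payload": {"rows": [[[0,0.5,0,0,0,0],[-0.05,1,0,0,0,0],[-0.05,1,0,0,0,0],[-0.05,1,0,0,0,0],[-0.05,1,0,0,0,0],[-0.05,1,0,0,0,0],[-0.05,1,0,0,0,0],[-0.05,1,0,0,0,0]]]}}

```text
time: 20.45
position: [0.5778, -0.188, 0.0582]
tool_rot: [0.665, 0.747, -0.002, -0.002]
wrist_force: [-13.3, -1.0, 16.6]
finger_gap: 0.0569
```

{"api": "arm_command", "payload": {"rows": [[[-0.05,1,0,0,0,0],[-0.05,1,0,0,0,0],[-0.05,1,0,0,0,0],[-0.03,1,0,0,0,0],[0,1,0,0,0,0],[0,0.35,0,0,0,0],[0,0,0,0,0,0],[0,0,0,0,0,0]]]}}

```text
time: 21.25
position: [0.633, -0.1838, 0.0582]
tool_rot: [0.665, 0.747, -0.0, -0.0]
wrist_force: [-4.8, 0.1, 6.6]
finger_gap: 0.0568
```

```bash
python3 - <<'E'
from h import *
go([.634,-.1838,.058])
snap('wrist','w12.png',scale=1.2)
E
```

```text
t 21.25 pos [ 0.633  -0.1838  0.0582] q6 -0.4 jawyaw 6.7 tilt 0.06 TURN rz 0.03 SHIFT cm now [-0.01  0.1   0.02] gap 0.0568 F [-4.8  0.1  6.6]
```

View pics/w12.png

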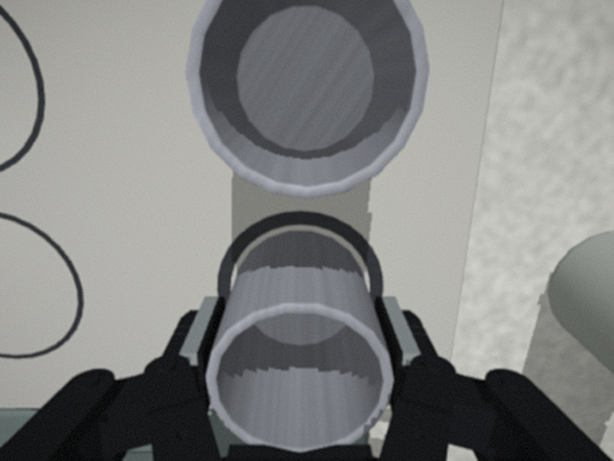

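Pot 4 is centred in its ring. Release, rise and head to the tray.

{"api": "arm_command", "payload": {"rows": [[[0,0.05,0,0,0,0],[0,0,0,0,0,0],[0,0,0,0,0,0],[0,0,0,0,0,0],[0,0,-1,0,0,0],[0,0,-2.5,0,0,0],[0,0,-4,0,0,0],[0,0,-4,0,0,0]]], "hand": 0}}

```text
time: 22.1
position: [0.6337, -0.1834, 0.1737]
tool_rot: [0.665, 0.747, -0.0, -0.0]
wrist_force: [0.7, -1.1, -0.1]
finger_gap: 0.0857
```

{"api": "arm_command", "payload": {"rows": [[[3,-0.5,-2,0,0,0],[3,-0.5,-2,0,0,0],[3,-0.5,-2,0,0,0],[3,-0.5,-2,0,0,0],[3,-0.5,0,0,0,0],[3,-0.5,0,0,0,0],[3,-0.5,0,0,0,0],[0,0,0,0,0,0]]]}}

```text
time: 22.9
position: [0.5739, 0.0237, 0.2532]
tool_rot: [0.664, 0.748, 0.0, -0.0]
wrist_force: [0.6, -0.5, -0.1]
finger_gap: 0.0856
```

```bash
python3 - <<'E'
from h import *
im,C,st=snap('wrist','w13.png',scale=1.2)
go([.53,.3,.25])
for k in HOT: print(k,proj(C,HOT[k]+[0,0,.06])*1.2)
E
```

```text
t 22.95 pos [0.5745 0.0222 0.2531] q6 -0.08 jawyaw 6.84 tilt 0.04 TURN rz 0.16 SHIFT cm now [28.11 -1.11  0.31] gap 0.0856 F [ 0.2  0.  -0.1]
1 [350.53020263 146.73301963]
2 [345.57053172 257.76496698]
3 [341.48118319 350.53686198]
4 [337.99177885 430.1600276 ]
```

View pics/w13.png

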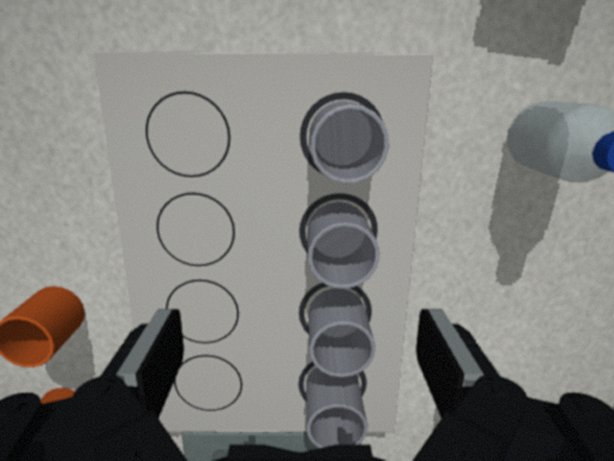

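All four pots stand in their heating rings, rims at (349,142), (343,254), (342,347) and (337,427), each within 4 px of prediction. On to the tray.

{"api": "arm_command", "payload": {"rows": [[[4,0,0,0,0,0.16],[4,0,0,0,0,0],[4,0,0,0,0,0],[4,0,0,0,0,0],[4,0,0,0,0,0],[4,-0.5,0,0,0,0],[2,0,0,0,0,0],[0,0,0,0,0,0]]]}}

```text
time: 23.75
position: [0.5405, 0.2804, 0.2526]
tool_rot: [0.665, 0.747, 0.0, 0.0]
wrist_force: [0.9, -0.8, -0.3]
finger_gap: 0.0856
```

{"api": "arm_command", "payload": {"rows": [[[0,0,0,0,0,0],[0,0,0,0,0,0]]], "hand": 100}}

```text
time: 23.95
position: [0.5407, 0.2773, 0.2524]
tool_rot: [0.666, 0.746, -0.0, 0.0]
wrist_force: [-0.3, 0.1, 1.1]
finger_gap: 0.0592
```

```bash
python3 - <<'E'
from h import *
im,C,st=snap('wrist','w14.png',scale=1.5)
go([.53,.3,.25])
for p in [(.487,.364),(.564,.367),(.490,.2835),(.569,.289)]: print((proj(C,[*p,.032])*1.5).round(1))
E
```

```text
t 24.0 pos [0.5407 0.2772 0.2524] q6 0.36 jawyaw 6.45 tilt 0.02 TURN rz -0.22 SHIFT cm now [ 2.38 -0.81  0.24] gap 0.0527 F [ 0.1 -1.  -0.4]
[306.3  91.1]
[426.6 100.7]
[302.5 215.5]
[417.2 220.5]
```

View pics/w14.png

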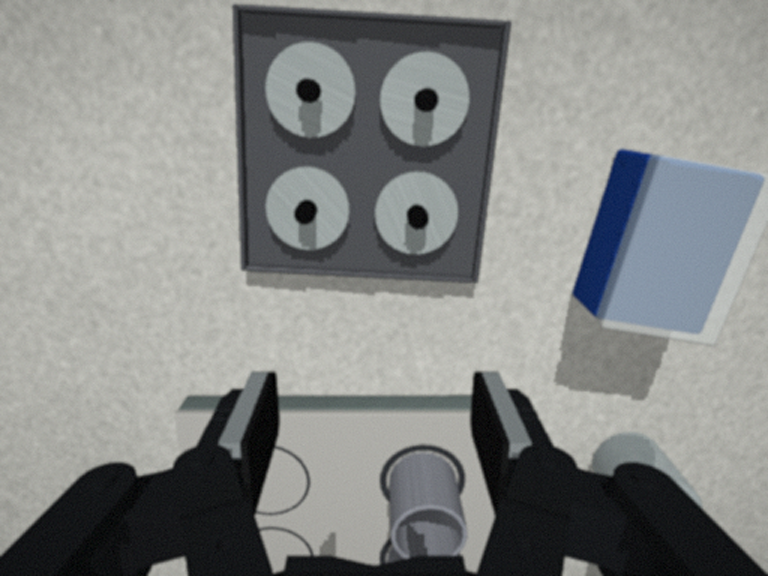

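The tray holds four lids, knobs at (308,90), (426,100), (306,211) and (418,216), agreeing with the side view. The tip box at (670,250) is clear. I'll measure the discs.

```bash
python3 - <<'E'
from h import *
im,C,st=snap('wrist',None)
g=cv2.cvtColor(im,cv2.COLOR_BGR2GRAY)
roi=np.zeros_like(g); roi[10:180,165:325]=1
m=((g>105)&(roi>0)).astype(np.uint8)
k=((g<30)&(roi>0)).astype(np.uint8)
cs,_=cv2.findContours(m,cv2.RETR_EXTERNAL,cv2.CHAIN_APPROX_NONE)
for c in cs:
    if 1500<cv2.contourArea(c)<3500:
        h=cv2.convexHull(c);(x,y),ax,t=cv2.fitEllipse(h); p=onz(C,x,y,.014)
        kk=k.copy(); mm=np.zeros_like(g);cv2.drawContours(mm,[h],-1,1,-1); ys,xs=np.where(kk&mm)
        print('disc',x,y,ax,p.round(4),'knobtop~',onz(C,xs.mean(),ys.mean(),.025).round(4))
E
```

```text
disc 277.2587890625 141.26890563964844 (55.14413070678711, 56.20985794067383) [0.5691 0.2913 0.014 ] knobtop~ [0.5691 0.2902 0.025 ]
disc 204.4783935546875 138.215576171875 (54.851524353027344, 56.906986236572266) [0.4905 0.2857 0.014 ] knobtop~ [0.4907 0.2848 0.025 ]
disc 282.6497802734375 65.2103500366211 (59.67403793334961, 63.708526611328125) [0.5637 0.3688 0.014 ] knobtop~ [0.5638 0.3677 0.025 ]
disc 206.44708251953125 59.08009338378906 (59.832862854003906, 64.37311553955078) [0.4869 0.3659 0.014 ] knobtop~ [0.487  0.3648 0.025 ]
```

```bash
python3 - <<'E'
from h import *
go([.4907,.2848,.028])
E
```

```text
t 24.05 pos [0.5407 0.2773 0.2524] q6 0.36 jawyaw 6.45 tilt 0.01 TURN rz -0.23 SHIFT cm now [ 1.31 -4.88 22.44] gap 0.0522 F [-0.1  0.5 -0.4]
```

{"api": "arm_command", "payload": {"rows": [[[0.6,-2.4,1,0,0,-0.23],[0.7,-2.48,3,0,0,0],[0,0,3,0,0,0],[0,0,3,0,0,0],[0,0,3,0,0,0],[0,0,3,0,0,0],[0,0,1,0,0,0],[0,0,0,0,0,0]]]}}

```text
time: 24.85
position: [0.4897, 0.2849, 0.0813]
tool_rot: [0.664, 0.747, -0.001, -0.0]
wrist_force: [0.2, 0.0, -0.6]
finger_gap: 0.0516
```

{"api": "arm_command", "payload": {"rows": [[[0,0,0,0,0,0],[0,0,0,0,0,0]]]}}

```text
time: 25.05
position: [0.4913, 0.2863, 0.0838]
tool_rot: [0.664, 0.747, 0.001, 0.0]
wrist_force: [0.9, 0.3, -0.2]
finger_gap: 0.0522
```

```bash
python3 - <<'E'
from h import *
go([.4907,.2848,.028])
snap('wrist','w15.png',scale=1.2)
E
```

```text
t 25.05 pos [0.4913 0.2863 0.0838] q6 0.41 jawyaw 6.75 tilt 0.14 TURN rz 0.08 SHIFT cm now [-0.15 -0.09  5.58] gap 0.0522 F [ 0.9  0.3 -0.2]
```

View pics/w15.png

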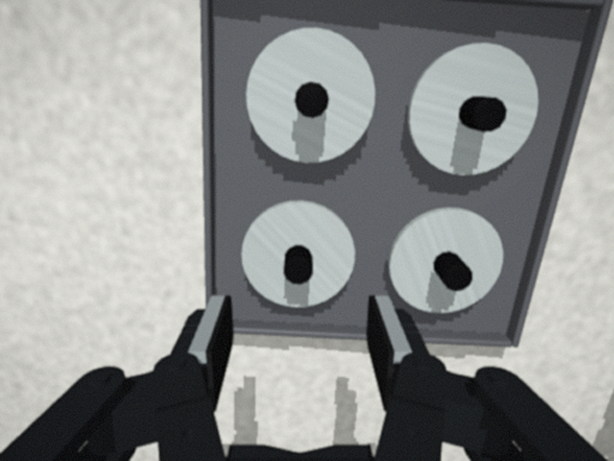

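Knob at (298,262), midway between the fingers at x≈300. Descend and grip.

{"api": "arm_command", "payload": {"rows": [[[-0.1,-0.05,1.2,0,0,0],[0,0,1.2,0,0,0],[0,0,1.2,0,0,0],[0,0,1.2,0,0,0],[0,0,0.75,0,0,0],[0,0,0,0,0,0],[0,0,0,0,0,0],[0,0,0,0,0,0]]]}}

```text
time: 25.9
position: [0.4902, 0.285, 0.0271]
tool_rot: [0.664, 0.748, 0.0, 0.0]
wrist_force: [0.6, -0.7, 0.2]
finger_gap: 0.0514
```

{"api": "arm_command", "payload": {"rows": [[[0,0,0,0,0,0],[0,0,0,0,0,0],[0,0,0,0,0,0],[0,0,0,0,0,0],[0,0,0,0,0,0],[0,0,0,0,0,0]]], "hand": 255, "newtons": 40}}

```text
time: 26.5
position: [0.4901, 0.285, 0.0273]
tool_rot: [0.664, 0.748, 0.0, 0.0]
wrist_force: [-1.8, -0.4, 6.0]
finger_gap: 0.0131
```

```bash
python3 - <<'E'
from h import *
go([*HOT[1][:2],.2])
snap('wrist','w16.png',scale=1.2)
E
```

```text
t 26.5 pos [0.4901 0.285  0.0273] q6 0.41 jawyaw 6.76 tilt 0.03 TURN rz 0.09 SHIFT cm now [-22.67   8.84 -17.27] gap 0.0131 F [-1.8 -0.4  6. ]
```

View pics/w16.png

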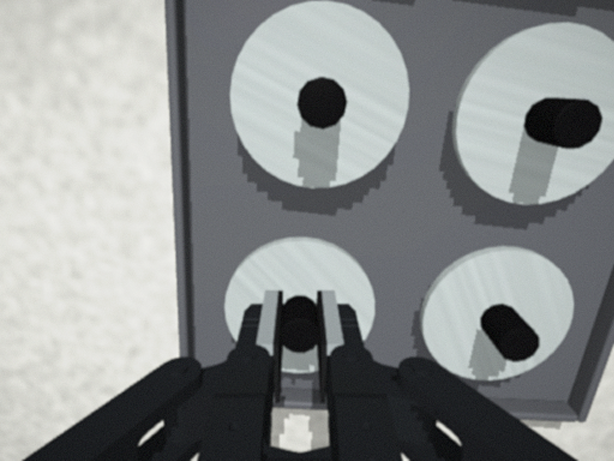

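```bash
python3 - <<'E'
from h import *
st=r.read_state(); C=cam('wrist',st); P=st['position']
for uv,z in [((300,305),.014),((300,298),.032)]:
    p=onz(C,uv[0]/1.2,uv[1]/1.2,z); print((p-P)@X*1000,(p-P)@Y*1000)
print(proj(C,P)*1.2, proj(C,P+.028*X*0)*1.2)
E
```

```text
0.19185125507104828 2.205607156339772
0.1452725825583454 15.336583941720056
[299.4949973  328.72471852] [299.4949973  328.72471852]
```

Knob held (gap 13 mm), disc centred within about 2 mm. Lift and check.

{"api": "arm_command", "payload": {"rows": [[[0,0,-1,0,0,0],[0,0,-2,0,0,0],[0,0,-3,0,0,0],[0,0,-3,0,0,0],[0,0,-3,0,0,0],[0,0,-1,0,0,0],[0,0,0,0,0,0],[0,0,0,0,0,0]]]}}

```text
time: 27.35
position: [0.4893, 0.2845, 0.1559]
tool_rot: [0.664, 0.748, -0.001, -0.0]
wrist_force: [0.2, -0.0, -0.6]
finger_gap: 0.0129
```

```bash
python3 - <<'E'
from h import *
go([*HOT[1][:2],.2])
snap('wrist','w17.png',scale=1.2)
E
```

```text
t 27.35 pos [0.4893 0.2845 0.1559] q6 0.41 jawyaw 6.76 tilt 0.06 TURN rz 0.09 SHIFT cm now [-22.64   8.91  -4.41] gap 0.0129 F [ 0.2 -0.  -0.6]
```

View pics/w17.png

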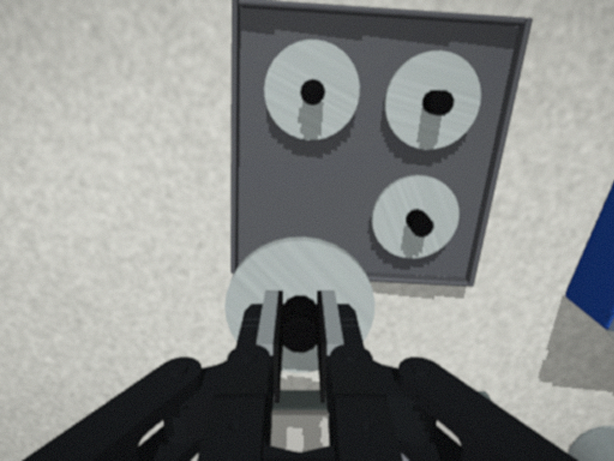

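{"api": "arm_command", "payload": {"rows": [[[-2,0.8,0,0,0,0.09],[-4,1.6,0,0,0,0],[-4,1.6,0,0,0,0],[-4,1.6,0,0,0,0],[-4,1.6,0,0,0,0],[-3,1.2,0,0,0,0],[-1.6,0.5,0,0,0,0],[0,0,0,0,0,0]]]}}

```text
time: 28.2
position: [0.6044, 0.069, 0.1553]
tool_rot: [0.666, 0.746, -0.001, -0.001]
wrist_force: [-0.1, -0.1, -0.5]
finger_gap: 0.0127
```

{"api": "arm_command", "payload": {"rows": [[[0,0,0,0,0,0],[0,0,0,0,0,0]]]}}

```text
time: 28.4
position: [0.6036, 0.0719, 0.1562]
tool_rot: [0.664, 0.747, -0.0, -0.001]
wrist_force: [-1.1, -0.2, -0.7]
finger_gap: 0.0127
```

```bash
python3 - <<'E'
from h import *
go([.6038,.0705,.109])
snap('wrist','w18.png',scale=1.2)
snap('side','s18.png',crop=(180,120,340,270),scale=3.5)
E
```

```text
t 28.4 pos [0.6036 0.0719 0.1562] q6 -0.0 jawyaw 6.73 tilt 0.08 TURN rz 0.06 SHIFT cm now [-0.14  0.01  4.72] gap 0.0127 F [-1.1 -0.2 -0.7]
```

View pics/w18.png

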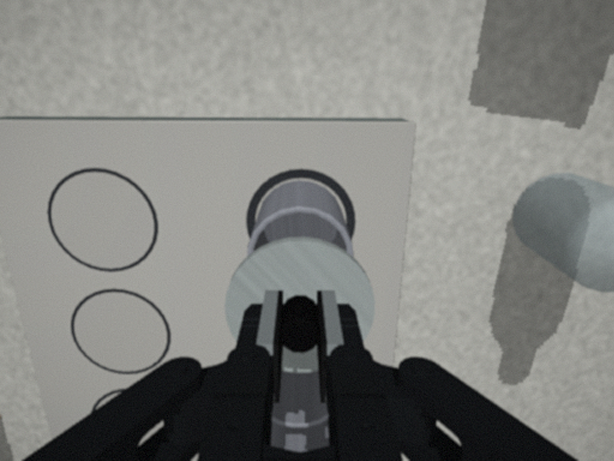

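View pics/s18.png

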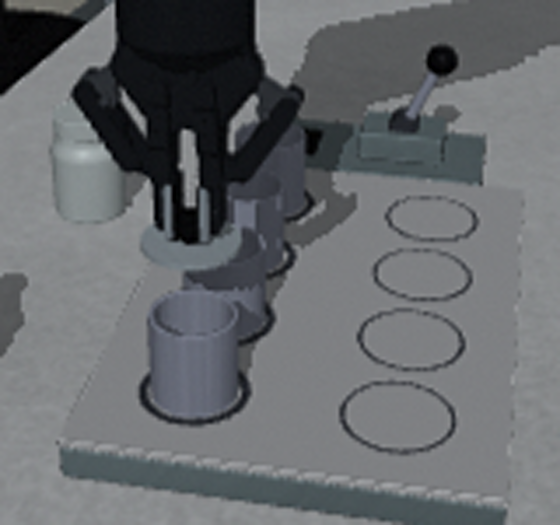

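The lid is over pot 1, which stands centred in its ring in both views. Lower to seat it.

{"api": "arm_command", "payload": {"rows": [[[-0.1,0,0.8,0,0,0],[0,0,0.8,0,0,0],[0,0,0.8,0,0,0],[0,0,0.8,0,0,0],[0,0,0.6,0,0,0],[0,0,0.5,0,0,0],[0,0,0.5,0,0,0],[0,0,0,0,0,0]]]}}

```text
time: 29.3
position: [0.6043, 0.0697, 0.108]
tool_rot: [0.665, 0.747, -0.0, -0.0]
wrist_force: [-0.4, 0.4, -1.2]
finger_gap: 0.0134
```

{"api": "arm_command", "payload": {"rows": [[[0,0,0,0,0,0],[0,0,0,0,0,0]]]}}

```text
time: 29.5
position: [0.6049, 0.0698, 0.1091]
tool_rot: [0.665, 0.747, 0.0, 0.0]
wrist_force: [1.0, -0.7, -0.4]
finger_gap: 0.0132
```

```bash
python3 - <<'E'
from h import *
go([.6038,.0705,.1073])
snap('side','s19.png',crop=(180,120,340,270),scale=3.5)
E
```

```text
t 29.5 pos [0.6049 0.0698 0.1091] q6 -0.0 jawyaw 6.67 tilt 0.03 TURN rz 0.0 SHIFT cm now [ 0.09 -0.1   0.18] gap 0.0132 F [ 1.  -0.7 -0.4]
```

View pics/s19.png

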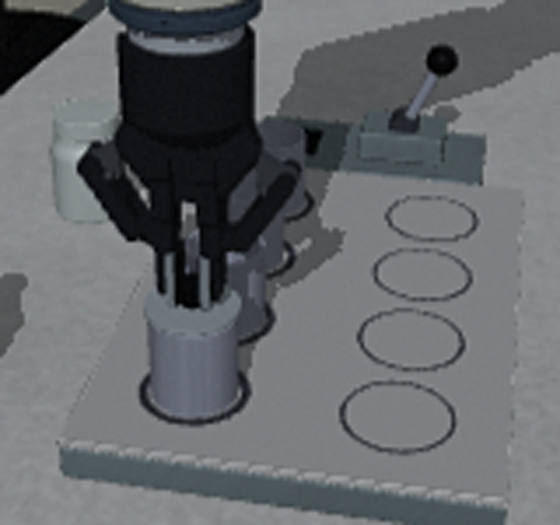

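{"api": "arm_command", "payload": {"rows": [[[0,-0.1,0.15,0,0,0],[0,0,0,0,0,0],[0,0,0,0,0,0]]]}}

```text
time: 29.85
position: [0.6036, 0.0696, 0.1074]
tool_rot: [0.665, 0.747, 0.0, 0.0]
wrist_force: [0.5, 0.2, -0.7]
finger_gap: 0.0129
```

{"api": "arm_command", "payload": {"rows": [[[0,0,0,0,0,0],[0,0,0,0,0,0],[0,0,0,0,0,0],[0,0,0,0,0,0],[0,0,-1,0,0,0],[0,0,-2,0,0,0],[0,0,-2,0,0,0],[0,0,0,0,0,0]]], "hand": 100}}

```text
time: 30.65
position: [0.6056, 0.0699, 0.1606]
tool_rot: [0.665, 0.747, 0.002, 0.002]
wrist_force: [0.9, -0.1, -0.1]
finger_gap: 0.0519
```

```bash
python3 - <<'E'
from h import *
go([.569,.2902,.16])
snap('wrist','w20.png',scale=1.2)
snap('side','s20.png',crop=(180,120,340,270),scale=3.5)
E
```

```text
t 30.65 pos [0.6056 0.0699 0.1606] q6 -0.0 jawyaw 6.67 tilt 0.29 TURN rz 0.0 SHIFT cm now [22.31 -1.07  0.06] gap 0.0519 F [ 0.9 -0.1 -0.1]
```

View pics/w20.png

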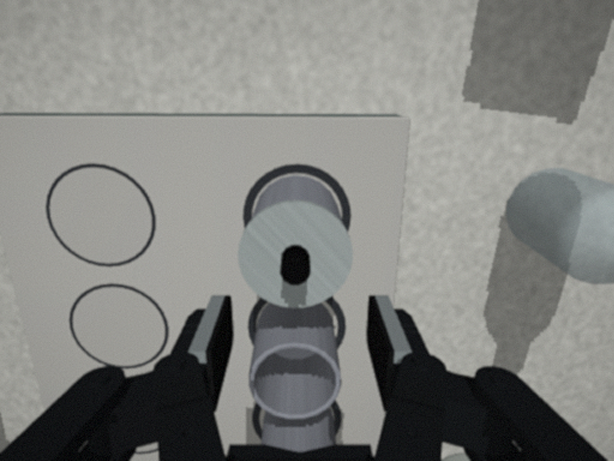

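View pics/s20.png

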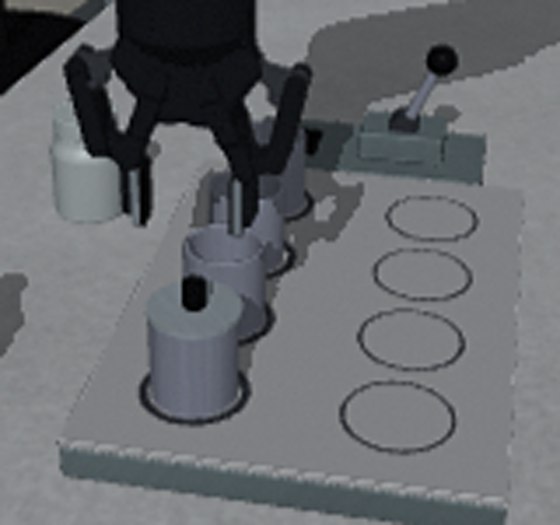

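Lid 1 lies flush on pot 1. Next lid (0.569,0.290).

{"api": "arm_command", "payload": {"rows": [[[2.3,-0.1,0,0,0,0],[4,-0.2,0,0,0,0],[4,-0.2,0,0,0,0],[4,-0.2,0,0,0,0],[4,-0.2,0,0,0,0],[3,-0.1,0,0,0,0],[1,0,0,0,0,0],[0,0,0,0,0,0]]]}}

```text
time: 31.55
position: [0.5671, 0.2908, 0.1563]
tool_rot: [0.664, 0.748, -0.001, -0.0]
wrist_force: [-0.4, -1.0, -0.5]
finger_gap: 0.0519
```

{"api": "arm_command", "payload": {"rows": [[[0,0,2.5,0,0,0],[0,0,2.5,0,0,0],[0,0,2.5,0,0,0],[0,0,0,0,0,0],[0,0,0,0,0,0],[0,0,0,0,0,0]]]}}

```text
time: 32.15
position: [0.5688, 0.2896, 0.0836]
tool_rot: [0.665, 0.747, 0.001, 0.0]
wrist_force: [0.3, -0.5, 1.0]
finger_gap: 0.0518
```

```bash
python3 - <<'E'
from h import *
go([.569,.2902,.028])
snap('wrist','w21.png',scale=1.2)
E
```

```text
t 32.15 pos [0.5688 0.2896 0.0836] q6 0.35 jawyaw 6.63 tilt 0.09 TURN rz -0.04 SHIFT cm now [0.05 0.02 5.56] gap 0.0518 F [ 0.3 -0.5  1. ]
```

View pics/w21.png

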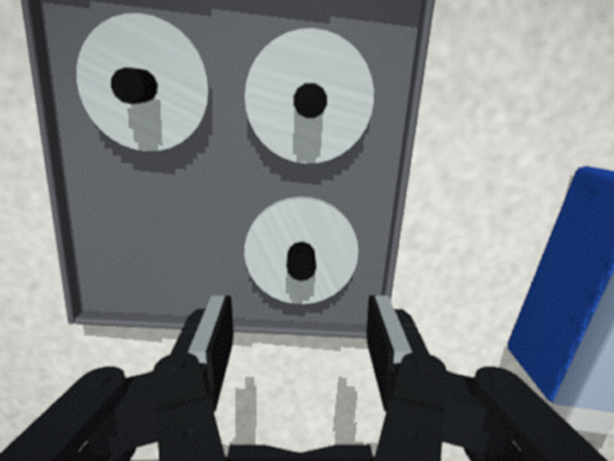

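Knob at (301,260), between the fingers. Descend, grip, lift.

{"api": "arm_command", "payload": {"rows": [[[0.1,0,1.2,0,0,0],[0,0,1.2,0,0,0],[0,0,1.2,0,0,0],[0,0,1.2,0,0,0],[0,0,0.75,0,0,0],[0,0,0,0,0,0],[0,0,0,0,0,0],[0,0,0,0,0,0]]]}}

```text
time: 33.0
position: [0.5681, 0.2912, 0.0272]
tool_rot: [0.665, 0.747, 0.0, 0.0]
wrist_force: [0.7, 0.3, 0.4]
finger_gap: 0.0519
```

{"api": "arm_command", "payload": {"rows": [[[0,0,0,0,0,0],[0,0,0,0,0,0],[0,0,0,0,0,0],[0,0,0,0,0,0],[0,0,0,0,0,0],[0,0,0,0,0,0]]], "hand": 255, "newtons": 40}}

```text
time: 33.6
position: [0.568, 0.2911, 0.0273]
tool_rot: [0.665, 0.747, 0.0, 0.0]
wrist_force: [-1.0, -0.6, 6.0]
finger_gap: 0.0129
```

{"api": "arm_command", "payload": {"rows": [[[0,0,-1,0,0,0],[0,0,-2,0,0,0],[0,0,-3,0,0,0],[0,0,-3,0,0,0],[0,0,-3,0,0,0],[0,0,-1,0,0,0],[0,0,0,0,0,0],[0,0,0,0,0,0]]]}}

```text
time: 34.4
position: [0.567, 0.2906, 0.1557]
tool_rot: [0.665, 0.747, -0.001, -0.0]
wrist_force: [-0.3, -1.3, -1.1]
finger_gap: 0.0132
```

```bash
python3 - <<'E'
from h import *
go([.6138,-.0148,.16])
snap('wrist','w22.png',scale=1.2)
E
```

```text
t 34.4 pos [0.567  0.2906 0.1557] q6 0.35 jawyaw 6.67 tilt 0.08 TURN rz -0.0 SHIFT cm now [-30.88   1.1   -0.41] gap 0.0132 F [-0.3 -1.3 -1.1]
```

View pics/w22.png

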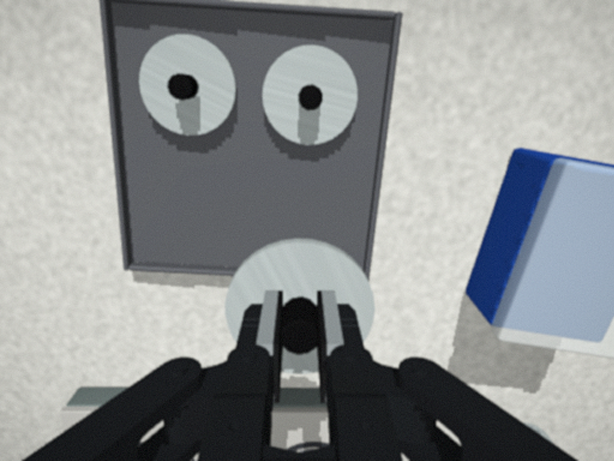

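{"api": "arm_command", "payload": {"rows": [[[-2,0.1,-0.4,0,0,0],[-4,0.1,0,0,0,0],[-4,0.1,0,0,0,0],[-4,0.1,0,0,0,0],[-4,0.1,0,0,0,0],[-4,0.2,0,0,0,0],[-4,0.2,0,0,0,0],[-3,0.2,0,0,0,0]]]}}

```text
time: 35.25
position: [0.6115, 0.0019, 0.1589]
tool_rot: [0.665, 0.747, -0.001, -0.001]
wrist_force: [0.3, -0.9, 0.0]
finger_gap: 0.013
```

{"api": "arm_command", "payload": {"rows": [[[-1.9,0,0,0,0,0],[0,0,0,0,0,0],[0,0,0,0,0,0],[0,0,0,0,0,0]]]}}

```text
time: 35.65
position: [0.614, -0.0138, 0.1599]
tool_rot: [0.665, 0.747, -0.0, -0.001]
wrist_force: [-0.9, 1.3, -0.9]
finger_gap: 0.0134
```

```bash
python3 - <<'E'
from h import *
go([.614,-.0146,.1073])
snap('wrist','w23.png',scale=1.2)
snap('side','s23.png',crop=(180,120,340,270),scale=3.5)
E
```

```text
t 35.65 pos [ 0.614  -0.0138  0.1599] q6 -0.14 jawyaw 6.7 tilt 0.09 TURN rz 0.03 SHIFT cm now [-0.08  0.    5.26] gap 0.0134 F [-0.9  1.3 -0.9]
```

View pics/w23.png

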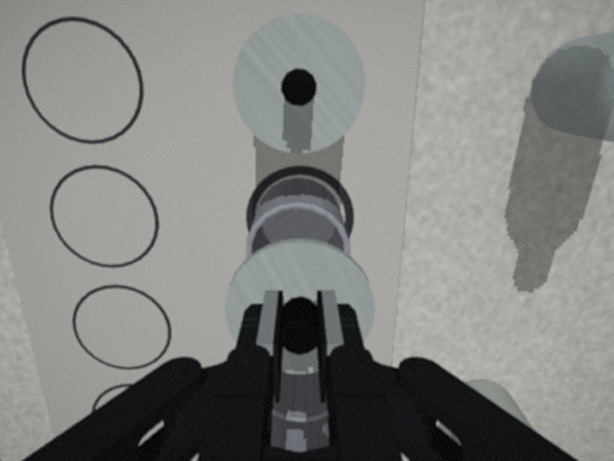

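View pics/s23.png

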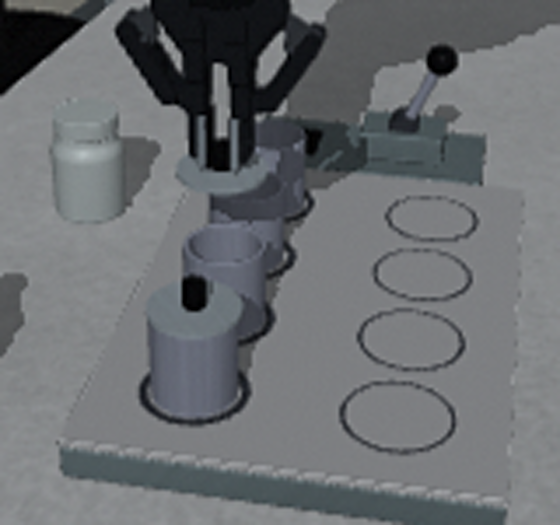

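{"api": "arm_command", "payload": {"rows": [[[-0.08,0,0.9,0,0,0],[0,0,0.9,0,0,0],[0,0,0.9,0,0,0],[0,0,0.9,0,0,0],[0,0,0.7,0,0,0],[0,0,0.5,0,0,0],[0,0,0.4,0,0,0],[0,0,0,0,0,0]]]}}

```text
time: 36.55
position: [0.6144, -0.0154, 0.1083]
tool_rot: [0.665, 0.747, -0.0, -0.0]
wrist_force: [0.2, 0.7, -0.3]
finger_gap: 0.0131
```

{"api": "arm_command", "payload": {"rows": [[[0,0,0,0,0,0],[0,0,0,0,0,0],[0,0,0,0,0,0]]]}}

```text
time: 36.85
position: [0.6148, -0.0155, 0.1091]
tool_rot: [0.665, 0.747, 0.0, 0.0]
wrist_force: [0.4, -0.2, -0.6]
finger_gap: 0.0131
```

```bash
python3 - <<'E'
from h import *
go([.614,-.0146,.1073])
E
```

```text
t 36.85 pos [ 0.6148 -0.0155  0.1091] q6 -0.14 jawyaw 6.68 tilt 0.03 TURN rz 0.0 SHIFT cm now [ 0.1  -0.07  0.18] gap 0.0131 F [ 0.4 -0.2 -0.6]
```

{"api": "arm_command", "payload": {"rows": [[[0.05,-0.05,0.15,0,0,0],[0,0,0,0,0,0],[0,0,0,0,0,0]]]}}

```text
time: 37.15
position: [0.6141, -0.0149, 0.1074]
tool_rot: [0.665, 0.747, 0.0, 0.0]
wrist_force: [-0.0, 0.4, 0.7]
finger_gap: 0.0131
```

{"api": "arm_command", "payload": {"rows": [[[0,0,0,0,0,0],[0,0,0,0,0,0],[0,0,0,0,0,0],[0,0,0,0,0,0],[0,0,-1,0,0,0],[0,0,-2,0,0,0],[0,0,-2,0,0,0],[0,0,0,0,0,0]]], "hand": 100}}

```text
time: 37.95
position: [0.616, -0.0151, 0.1606]
tool_rot: [0.665, 0.747, 0.002, 0.002]
wrist_force: [-0.1, -0.6, -0.2]
finger_gap: 0.0519
```

```bash
python3 - <<'E'
from h import *
go([.487,.3648,.16])
snap('wrist','w24.png',scale=1.2)
snap('side','s24.png',crop=(180,120,340,270),scale=3.5)
E
```

```text
t 37.95 pos [ 0.616  -0.0151  0.1606] q6 -0.14 jawyaw 6.68 tilt 0.29 TURN rz 0.0 SHIFT cm now [ 3.923e+01 -8.400e+00 -1.000e-02] gap 0.0519 F [-0.1 -0.6 -0.2]
```

View pics/w24.png

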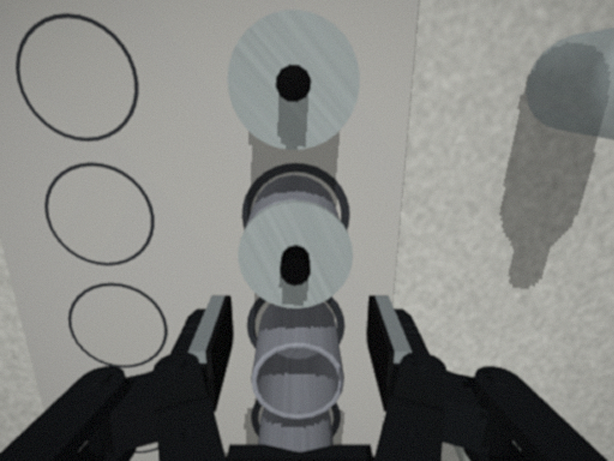

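View pics/s24.png

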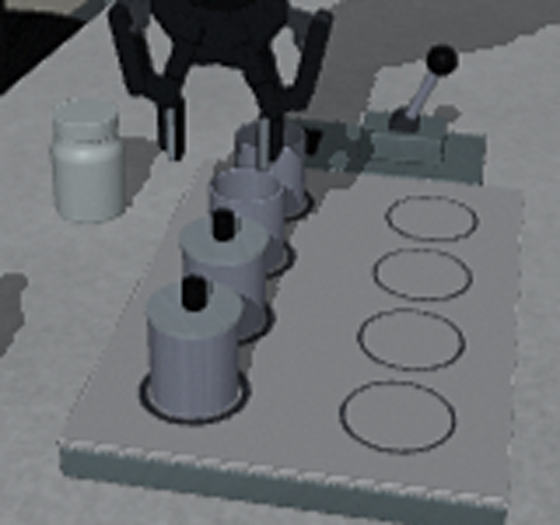

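Lid 2 is flush on pot 2. Next lid (0.487,0.365).

{"api": "arm_command", "payload": {"rows": [[[3,-0.6,0,0,0,0],[4.5,-1,0,0,0,0],[4.5,-1,0,0,0,0],[4.5,-1,0,0,0,0],[4.5,-1,0,0,0,0],[4.5,-1,0,0,0,0],[4.5,-1,0,0,0,0],[4.5,-1,0,0,0,0]]]}}

```text
time: 38.85
position: [0.497, 0.3201, 0.1563]
tool_rot: [0.665, 0.747, -0.001, -0.0]
wrist_force: [0.6, 1.0, 0.3]
finger_gap: 0.0521
```

{"api": "arm_command", "payload": {"rows": [[[3,-0.5,0,0,0,0],[1.6,-0.2,0,0,0,0],[0,0,2,0,0,0],[0,0,3,0,0,0],[0,0,2,0,0,0],[0,0,0,0,0,0],[0,0,0,0,0,0],[0,0,0,0,0,0]]]}}

```text
time: 39.65
position: [0.487, 0.3638, 0.0883]
tool_rot: [0.665, 0.747, 0.001, 0.0]
wrist_force: [1.0, 0.3, 0.6]
finger_gap: 0.0523
```

```bash
python3 - <<'E'
from h import *
go([.487,.3648,.028])
snap('wrist','w25.png',scale=1.2)
E
```

```text
t 39.65 pos [0.487  0.3638 0.0883] q6 0.52 jawyaw 6.65 tilt 0.08 TURN rz -0.02 SHIFT cm now [0.1  0.01 6.03] gap 0.0523 F [1.  0.3 0.6]
```

View pics/w25.png

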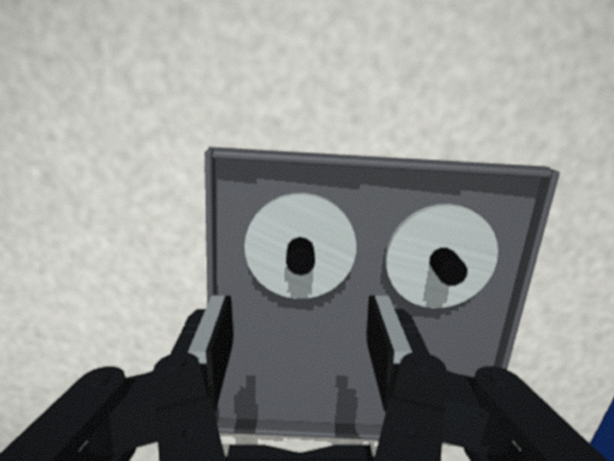

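Knob at (300,256), centred between the fingers.

{"api": "arm_command", "payload": {"rows": [[[0.1,0,1.3,0,0,0],[0,0,1.3,0,0,0],[0,0,1.3,0,0,0],[0,0,1.3,0,0,0],[0,0,0.82,0,0,0],[0,0,0,0,0,0],[0,0,0,0,0,0],[0,0,0,0,0,0]]]}}

```text
time: 40.5
position: [0.4864, 0.3649, 0.0275]
tool_rot: [0.665, 0.747, 0.0, 0.0]
wrist_force: [1.2, -0.2, -0.3]
finger_gap: 0.0521
```

{"api": "arm_command", "payload": {"rows": [[[0,0,0,0,0,0],[0,0,0,0,0,0],[0,0,0,0,0,0],[0,0,0,0,0,0],[0,0,0,0,0,0],[0,0,0,0,0,0]]], "hand": 255, "newtons": 40}}

```text
time: 41.1
position: [0.4863, 0.3648, 0.0276]
tool_rot: [0.665, 0.747, 0.0, 0.0]
wrist_force: [-1.0, -0.7, 6.1]
finger_gap: 0.0131
```

{"api": "arm_command", "payload": {"rows": [[[0,0,-1,0,0,0],[0,0,-2,0,0,0],[0,0,-3,0,0,0],[0,0,-3,0,0,0],[0,0,-3,0,0,0],[0,0,-1.4,0,0,0],[0,0,0,0,0,0],[0,0,0,0,0,0]]]}}

```text
time: 41.9
position: [0.4856, 0.3643, 0.1603]
tool_rot: [0.665, 0.747, -0.0, -0.0]
wrist_force: [-0.3, 0.1, -1.0]
finger_gap: 0.0129
```

```bash
python3 - <<'E'
from h import *
go([.6235,-.099,.16])
snap('wrist','w26.png',scale=1.2)
E
```

```text
t 41.9 pos [0.4856 0.3643 0.1603] q6 0.52 jawyaw 6.67 tilt 0.04 TURN rz -0.0 SHIFT cm now [-4.762e+01  8.310e+00  4.000e-02] gap 0.0129 F [-0.3  0.1 -1. ]
```

View pics/w26.png

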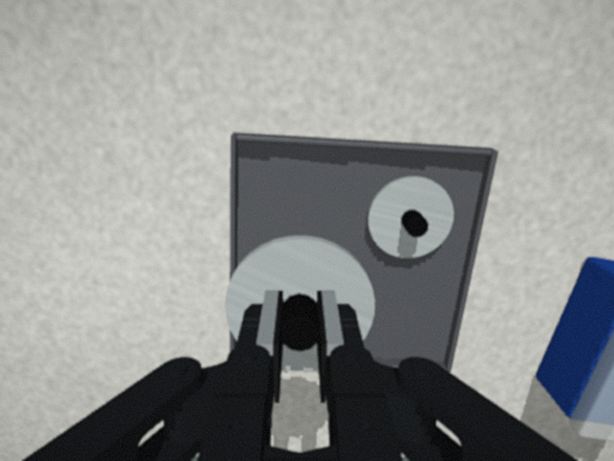

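Held. Carry it to pot 3: −47.6, +8.3.

{"api": "arm_command", "payload": {"rows": [[[-3,0.5,-0.2,0,0,0],[-4.5,0.8,0,0,0,0],[-4.5,0.8,0,0,0,0],[-4.5,0.8,0,0,0,0],[-4.5,0.8,0,0,0,0],[-4.5,0.8,0,0,0,0],[-4.5,0.8,0,0,0,0],[-4.5,0.8,0,0,0,0]]]}}

```text
time: 42.75
position: [0.586, 0.0272, 0.1612]
tool_rot: [0.665, 0.747, -0.001, -0.001]
wrist_force: [0.5, 0.6, -0.7]
finger_gap: 0.013
```

{"api": "arm_command", "payload": {"rows": [[[-4.5,0.8,0,0,0,0],[-4.5,0.8,0,0,0,0],[-3,0.5,0,0,0,0],[-1.1,0.1,0,0,0,0],[0,0,0,0,0,0],[0,0,0,0,0,0],[0,0,0,0,0,0]]]}}

```text
time: 43.45
position: [0.6232, -0.0969, 0.1626]
tool_rot: [0.664, 0.747, -0.0, -0.001]
wrist_force: [0.5, 0.3, 0.0]
finger_gap: 0.0134
```

```bash
python3 - <<'E'
from h import *
go([.6235,-.099,.1073])
snap('wrist','w27.png',scale=1.2)
snap('side','s27.png',crop=(180,120,340,270),scale=3.5)
E
```

```text
t 43.45 pos [ 0.6232 -0.0969  0.1626] q6 -0.27 jawyaw 6.75 tilt 0.07 TURN rz 0.07 SHIFT cm now [-0.21  0.01  5.53] gap 0.0134 F [0.5 0.3 0. ]
```

View pics/w27.png

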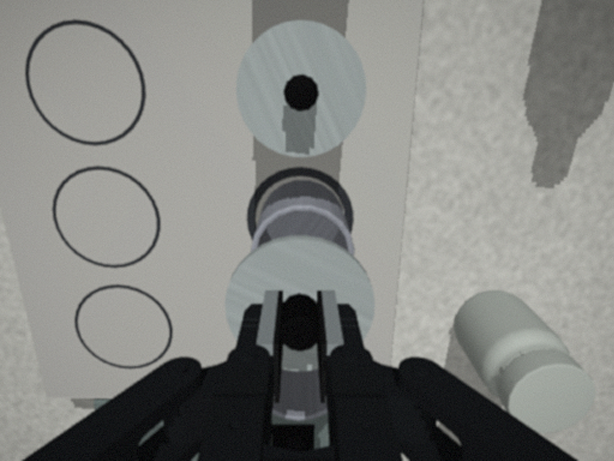

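View pics/s27.png

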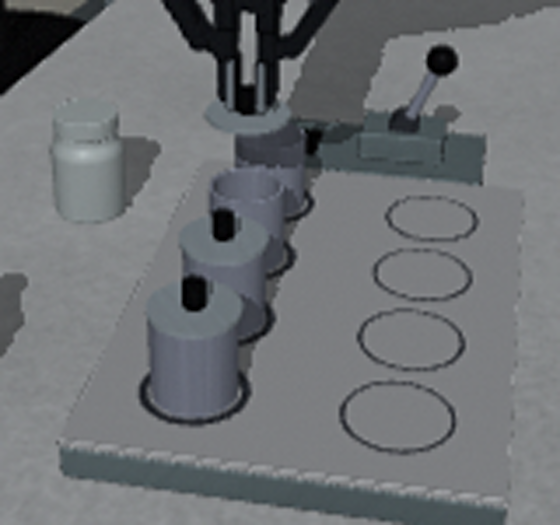

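{"api": "arm_command", "payload": {"rows": [[[-0.15,0.05,0.9,0,0,0],[0,0,0.9,0,0,0],[0,0,0.9,0,0,0],[0,0,0.9,0,0,0],[0,0,0.7,0,0,0],[0,0,0.6,0,0,0],[0,0,0.5,0,0,0],[0,0,0,0,0,0]]]}}

```text
time: 44.35
position: [0.6241, -0.0999, 0.1083]
tool_rot: [0.665, 0.747, -0.0, -0.0]
wrist_force: [-0.3, -0.4, -1.0]
finger_gap: 0.0128
```

{"api": "arm_command", "payload": {"rows": [[[0,0,0,0,0,0],[0,0,0,0,0,0],[0,0,0,0,0,0]]]}}

```text
time: 44.65
position: [0.6248, -0.0999, 0.1095]
tool_rot: [0.665, 0.747, 0.0, 0.0]
wrist_force: [-0.1, 0.1, -0.3]
finger_gap: 0.013
```

```bash
python3 - <<'E'
from h import *
go([.6237,-.099,.1073])
E
```

```text
t 44.65 pos [ 0.6248 -0.0999  0.1095] q6 -0.28 jawyaw 6.68 tilt 0.04 TURN rz 0.0 SHIFT cm now [ 0.1  -0.1   0.22] gap 0.013 F [-0.1  0.1 -0.3]
```

{"api": "arm_command", "payload": {"rows": [[[0.05,-0.05,0.18,0,0,0],[0,0,0,0,0,0],[0,0,0,0,0,0]]]}}

```text
time: 44.95
position: [0.6243, -0.0995, 0.1076]
tool_rot: [0.665, 0.747, 0.0, 0.0]
wrist_force: [-0.2, -0.3, 2.4]
finger_gap: 0.0128
```

{"api": "arm_command", "payload": {"rows": [[[0,0,0,0,0,0],[0,0,0,0,0,0],[0,0,0,0,0,0],[0,0,0,0,0,0],[0,0,-1,0,0,0],[0,0,-2,0,0,0],[0,0,-2,0,0,0],[0,0,0,0,0,0]]], "hand": 100}}

```text
time: 45.75
position: [0.6259, -0.0998, 0.1608]
tool_rot: [0.665, 0.747, 0.001, 0.002]
wrist_force: [0.6, -0.3, 0.8]
finger_gap: 0.0522
```

```bash
python3 - <<'E'
from h import *
go([.5638,.3677,.16])
snap('wrist','w28.png',scale=1.2)
snap('side','s28.png',crop=(180,120,340,270),scale=3.5)
E
```

```text
t 45.75 pos [ 0.6259 -0.0998  0.1608] q6 -0.28 jawyaw 6.68 tilt 0.3 TURN rz 0.0 SHIFT cm now [ 4.715e+01 -7.300e-01  1.000e-02] gap 0.0522 F [ 0.6 -0.3  0.8]
```

View pics/w28.png

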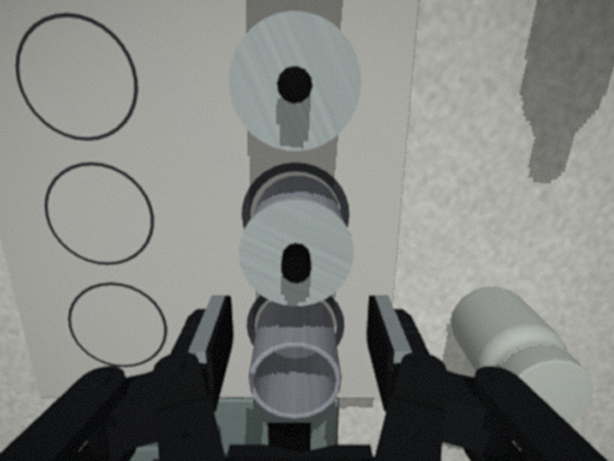

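View pics/s28.png

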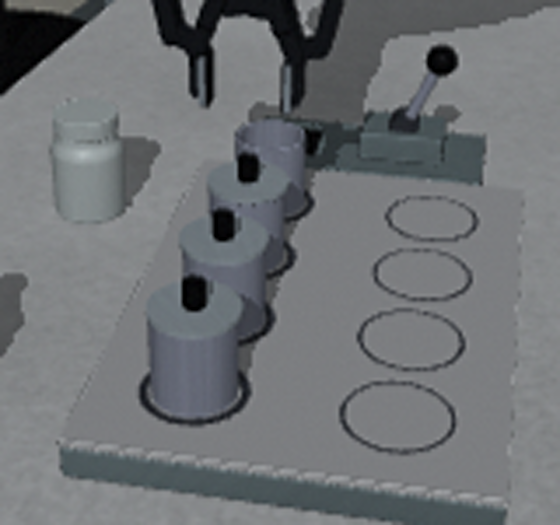

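Three lids are seated. Fetch the last one: +47.15, −0.75.

{"api": "arm_command", "payload": {"rows": [[[3,0,0,0,0,0],[4.5,-0.1,0,0,0,0],[4.5,-0.1,0,0,0,0],[4.5,-0.1,0,0,0,0],[4.5,-0.1,0,0,0,0],[4.5,-0.1,0,0,0,0],[4.5,-0.1,0,0,0,0],[4.5,-0.1,0,0,0,0]]]}}

```text
time: 46.65
position: [0.5757, 0.2439, 0.1562]
tool_rot: [0.665, 0.747, -0.001, -0.0]
wrist_force: [0.6, 0.2, -0.2]
finger_gap: 0.0517
```

{"api": "arm_command", "payload": {"rows": [[[4.5,-0.1,0,0,0,0],[4.5,0,0,0,0,0],[3,0,0,0,0,0],[0.7,0,2,0,0,0],[0,0,3,0,0,0],[0,0,2,0,0,0],[0,0,0,0,0,0],[0,0,0,0,0,0]]]}}

```text
time: 47.45
position: [0.5607, 0.3681, 0.0866]
tool_rot: [0.665, 0.747, -0.001, -0.0]
wrist_force: [-0.3, 0.1, 1.0]
finger_gap: 0.052
```

{"api": "arm_command", "payload": {"rows": [[[0,0,0,0,0,0],[0,0,0,0,0,0]]]}}

```text
time: 47.65
position: [0.5619, 0.3687, 0.0886]
tool_rot: [0.665, 0.747, 0.001, 0.0]
wrist_force: [0.3, 0.0, -0.2]
finger_gap: 0.0519
```

```bash
python3 - <<'E'
from h import *
go([.5638,.3677,.028])
snap('wrist','w29.png',scale=1.2)
E
```

```text
t 47.65 pos [0.5619 0.3687 0.0886] q6 0.46 jawyaw 6.66 tilt 0.12 TURN rz -0.01 SHIFT cm now [-0.13  0.16  6.06] gap 0.0519 F [ 0.3  0.  -0.2]
```

View pics/w29.png

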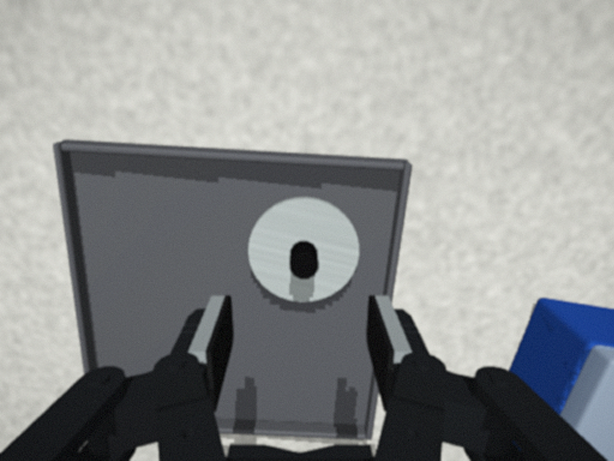

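{"api": "arm_command", "payload": {"rows": [[[-0.05,0.18,1.3,0,0,0],[0,0,1.3,0,0,0],[0,0,1.3,0,0,0],[0,0,1.3,0,0,0],[0,0,0.85,0,0,0],[0,0,0,0,0,0],[0,0,0,0,0,0],[0,0,0,0,0,0]]]}}

```text
time: 48.5
position: [0.5634, 0.3684, 0.0273]
tool_rot: [0.665, 0.747, 0.0, 0.0]
wrist_force: [-0.3, -0.1, -0.0]
finger_gap: 0.0519
```

{"api": "arm_command", "payload": {"rows": [[[0,0,0,0,0,0],[0,0,0,0,0,0],[0,0,0,0,0,0],[0,0,0,0,0,0],[0,0,0,0,0,0],[0,0,0,0,0,0]]], "hand": 255, "newtons": 40}}

```text
time: 49.1
position: [0.5633, 0.3683, 0.0274]
tool_rot: [0.665, 0.747, 0.0, 0.0]
wrist_force: [-0.6, -1.0, 5.3]
finger_gap: 0.0135
```

{"api": "arm_command", "payload": {"rows": [[[0,0,-1,0,0,0],[0,0,-2,0,0,0],[0,0,-3,0,0,0],[0,0,-3,0,0,0],[0,0,-3,0,0,0],[0,0,-1.4,0,0,0],[0,0,0,0,0,0],[0,0,0,0,0,0]]]}}

```text
time: 49.9
position: [0.5625, 0.3678, 0.1599]
tool_rot: [0.665, 0.747, -0.0, -0.0]
wrist_force: [-1.0, 0.2, -0.7]
finger_gap: 0.0129
```

```bash
python3 - <<'E'
from h import *
go([.6338,-.184,.16])
snap('wrist','w30.png',scale=1.2)
E
```

```text
t 49.9 pos [0.5625 0.3678 0.1599] q6 0.46 jawyaw 6.67 tilt 0.06 TURN rz 0.0 SHIFT cm now [-5.564e+01  6.700e-01  1.000e-02] gap 0.0129 F [-1.   0.2 -0.7]
```

View pics/w30.png

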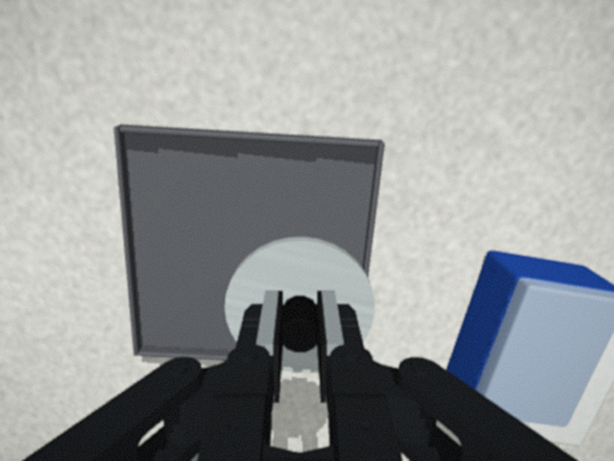

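The last lid is held. Carry it to pot 4.

{"api": "arm_command", "payload": {"rows": [[[-3,0,-0.2,0,0,0],[-4.5,0.1,0,0,0,0],[-4.5,0.1,0,0,0,0],[-4.5,0.1,0,0,0,0],[-4.5,0.1,0,0,0,0],[-4.5,0.1,0,0,0,0],[-4.5,0.1,0,0,0,0],[-4.5,0.1,0,0,0,0]]]}}

```text
time: 50.75
position: [0.609, 0.0244, 0.1609]
tool_rot: [0.665, 0.747, -0.001, -0.001]
wrist_force: [-0.2, 0.8, -0.9]
finger_gap: 0.0133
```

{"api": "arm_command", "payload": {"rows": [[[-4.5,0,0,0,0,0],[-4.5,0,0,0,0,0],[-4.5,0,0,0,0,0],[-4.5,0,0,0,0,0],[-2.5,0,0,0,0,0],[-0.65,0,0,0,0,0],[0,0,0,0,0,0],[0,0,0,0,0,0]]]}}

```text
time: 51.55
position: [0.634, -0.1826, 0.1617]
tool_rot: [0.665, 0.747, -0.0, -0.001]
wrist_force: [0.7, -0.9, -1.2]
finger_gap: 0.0132
```

{"api": "arm_command", "payload": {"rows": [[[0,0,0,0,0,0]]]}}

```text
time: 51.65
position: [0.6343, -0.1823, 0.1623]
tool_rot: [0.664, 0.748, -0.0, -0.001]
wrist_force: [0.1, 0.0, 0.1]
finger_gap: 0.0131
```

```bash
python3 - <<'E'
from h import *
go([.6338,-.184,.1073])
snap('wrist','w31.png',scale=1.2)
snap('side','s31.png',crop=(180,120,340,270),scale=3.5)
E
```

```text
t 51.65 pos [ 0.6343 -0.1823  0.1623] q6 -0.4 jawyaw 6.75 tilt 0.06 TURN rz 0.08 SHIFT cm now [-0.17 -0.07  5.5 ] gap 0.0131 F [0.1 0.  0.1]
```

View pics/w31.png

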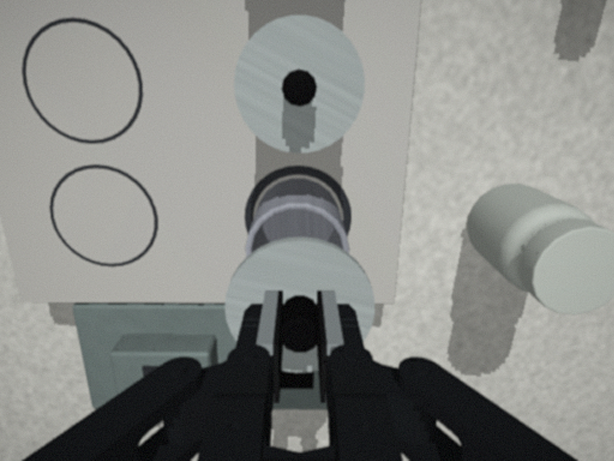

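View pics/s31.png

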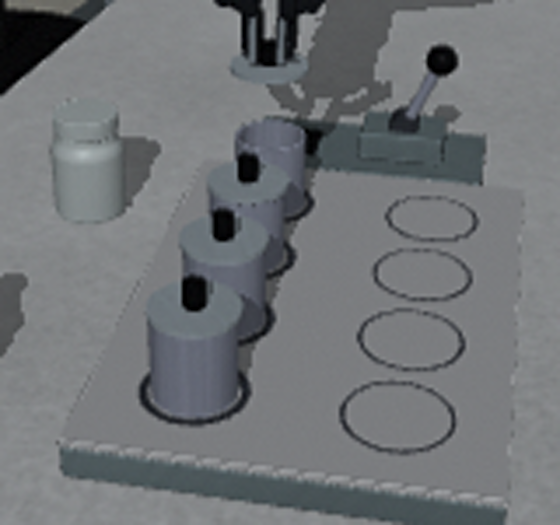

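{"api": "arm_command", "payload": {"rows": [[[-0.12,-0.15,0.9,0,0,0],[0,0,0.9,0,0,0],[0,0,0.9,0,0,0],[0,0,0.9,0,0,0],[0,0,0.7,0,0,0],[0,0,0.6,0,0,0],[0,0,0.5,0,0,0],[0,0,0,0,0,0]]]}}

```text
time: 52.55
position: [0.633, -0.1851, 0.108]
tool_rot: [0.665, 0.747, -0.0, -0.0]
wrist_force: [-0.3, -0.1, -2.0]
finger_gap: 0.0132
```

{"api": "arm_command", "payload": {"rows": [[[0,0,0,0,0,0],[0,0,0,0,0,0],[0,0,0,0,0,0]]]}}

```text
time: 52.85
position: [0.6335, -0.1852, 0.1092]
tool_rot: [0.665, 0.747, 0.0, 0.0]
wrist_force: [0.6, -0.4, -0.4]
finger_gap: 0.0129
```

```bash
python3 - <<'E'
from h import *
go([.6334,-.184,.1073])
E
```

```text
t 52.85 pos [ 0.6335 -0.1852  0.1092] q6 -0.4 jawyaw 6.67 tilt 0.04 TURN rz 0.0 SHIFT cm now [0.12 0.01 0.19] gap 0.0129 F [ 0.6 -0.4 -0.4]
```

{"api": "arm_command", "payload": {"rows": [[[0.08,0,0.17,0,0,0],[0,0,0,0,0,0],[0,0,0,0,0,0]]]}}

```text
time: 53.15
position: [0.6335, -0.1844, 0.1074]
tool_rot: [0.665, 0.747, 0.0, 0.0]
wrist_force: [0.7, -0.2, 2.4]
finger_gap: 0.0132
```

{"api": "arm_command", "payload": {"rows": [[[0,0,0,0,0,0],[0,0,0,0,0,0],[0,0,0,0,0,0],[0,0,0,0,0,0],[0,0,-1,0,0,0],[0,0,-3,0,0,0],[0,0,-3,0,0,0],[0,0,-3,0,0,0]]], "hand": 100}}

```text
time: 53.95
position: [0.6331, -0.1843, 0.2088]
tool_rot: [0.665, 0.747, 0.0, 0.0]
wrist_force: [1.0, 0.1, 0.1]
finger_gap: 0.0516
```

{"api": "arm_command", "payload": {"rows": [[[0,0,-3,0,0,0],[0,0,-3,0,0,0],[0,0,0,0,0,0],[0,0,0,0,0,0]]]}}

```text
time: 54.35
position: [0.6335, -0.1844, 0.2684]
tool_rot: [0.665, 0.747, 0.0, 0.001]
wrist_force: [0.3, -0.9, -0.5]
finger_gap: 0.052
```

```bash
python3 - <<'E'
from h import *
go([.5243,-.3107,.2])
snap('wrist','w32.png',scale=1.2)
snap('side','s32.png',crop=(180,120,340,270),scale=3.5)
snap('scene','c32.png',crop=(80,170,340,310),scale=2.5)
E
```

```text
t 54.35 pos [ 0.6335 -0.1844  0.2684] q6 -0.4 jawyaw 6.67 tilt 0.12 TURN rz 0.0 SHIFT cm now [-11.27 -12.32   6.83] gap 0.052 F [ 0.3 -0.9 -0.5]
```

View pics/w32.png

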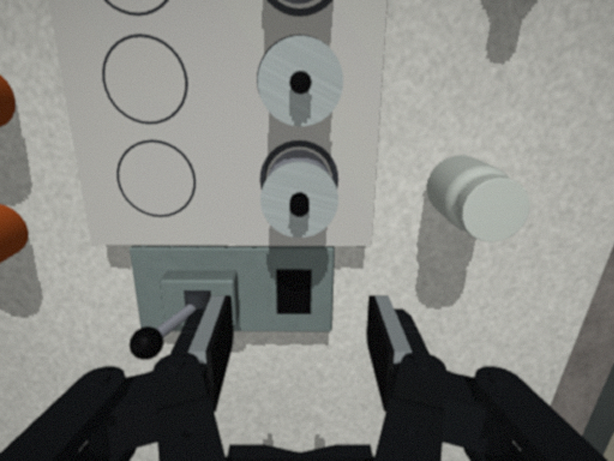

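View pics/s32.png

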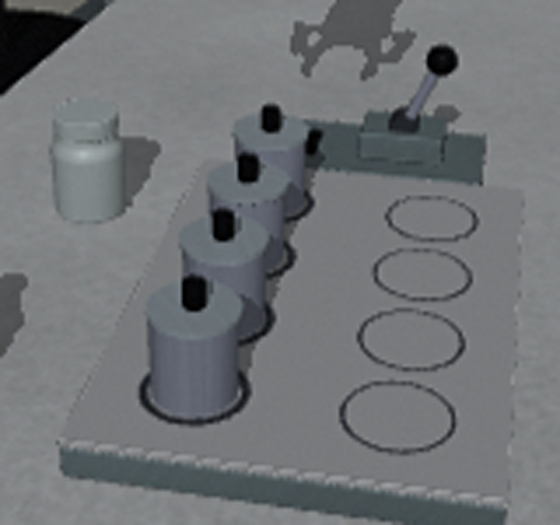

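View pics/c32.png

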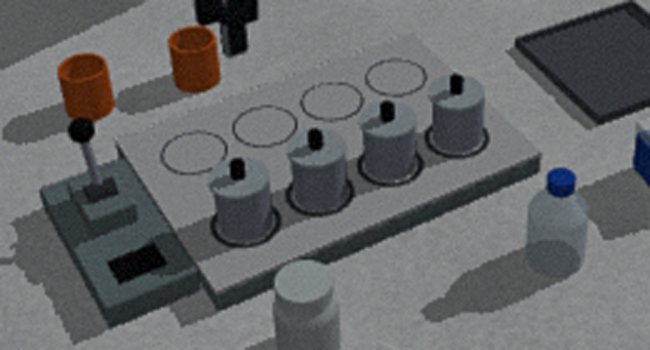

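All four lids lie flush on pots standing in their rings, seen in all three views. Before the lever, a numeric check: triangulate the knobs against the ring centres.

```bash
cat > chk.py <<'E'
from h import *
B={}
for n in ['scene','side']:
    im,C,st=snap(n,None); g=cv2.cvtColor(im,cv2.COLOR_BGR2GRAY)
    m=(g<45).astype(np.uint8); k,l,s,ce=cv2.connectedComponentsWithStats(m); B[n]=(C,[(ce[i],s[i][4]) for i in range(1,k) if 8<s[i][4]<300])
for k in HOT:
    p=HOT[k]+[0,0,.073]; out=[]
    for n in B:
        C,L=B[n]; q=proj(C,p); j=min(L,key=lambda a:np.linalg.norm(a[0]-q)); out.append((C,j[0],j[1],np.linalg.norm(j[0]-q)))
    t,e=tri(out[0][0],out[0][1],out[1][0],out[1][1]); d=t-p
    print(k,'knob',t.round(4),'skew',round(e,4),'off X,Y,z mm',(d@X*1e3).round(1),(d@Y*1e3).round(1),(d[2]*1e3).round(1),'area',out[0][2],out[1][2],'px',round(out[0][3],1),round(out[1][3],1))
E
python3 - <<'E'
exec(open('chk.py').read())
c=np.mean([HOT[k] for k in HOT],0)-.065*X; c[2]=0
P=c-.105*X-.2413*Y; P[2]=.2; go(P)
P[2]=.108;print(P)
E
```

```text
1 knob [0.6039 0.0683 0.1021] skew 0.001 off X,Y,z mm -0.8 -1.9 -0.9 area 37 65 px 0.8 0.8
2 knob [ 0.6143 -0.0169  0.1021] skew 0.0011 off X,Y,z mm -0.3 -2.3 -0.9 area 41 50 px 0.9 0.6
3 knob [ 0.6243 -0.1005  0.1024] skew 0.0007 off X,Y,z mm 0.0 -1.7 -0.6 area 43 46 px 0.7 0.3
4 knob [ 0.6334 -0.1856  0.1018] skew 0.0011 off X,Y,z mm -0.8 -1.7 -1.2 area 44 36 px 0.8 0.6
t 54.6 pos [ 0.6326 -0.1842  0.2659] q6 -0.4 jawyaw 6.67 tilt 0.12 TURN rz 0.0 SHIFT cm now [-11.32 -16.83   6.61] gap 0.052 F [-0.1  0.1  0.3]
[ 0.47842006 -0.31613816  0.108     ]
```

All four knobs are within 2.5 mm of ring centre and at seated height (0.102 against 0.103). Now the lever: shut the hand and go behind the ball on its −x side.

{"api": "arm_command", "payload": {"rows": [[[-1.4,-2.1,0,0,0,0],[-1.4,-2.1,0,0,0,0],[-1.4,-2.1,0,0,0,0],[-1.4,-2.1,0,0,0,0],[-1.4,-2.1,0,0,0,0],[-1.4,-2.1,0,0,0,0],[-1.5,-2.1,0,0,0,0],[-1.4,-2.1,0,0,0,0]]], "hand": 255, "newtons": 30}}

```text
time: 55.4
position: [0.4784, -0.3166, 0.2664]
tool_rot: [0.665, 0.747, -0.0, -0.001]
wrist_force: [1.0, -0.6, -0.4]
finger_gap: -0.0003
```

{"api": "arm_command", "payload": {"rows": [[[0,0,2,0,0,0],[0,0,3,0,0,0],[0,0,3,0,0,0],[0,0,0,0,0,0],[0,0,0,0,0,0],[0,0,0,0,0,0]]]}}

```text
time: 56.0
position: [0.4803, -0.3165, 0.1884]
tool_rot: [0.665, 0.747, 0.0, 0.001]
wrist_force: [0.2, -1.5, 0.5]
finger_gap: -0.0003
```

```bash
python3 - <<'E'
from h import *
go([.4784,-.3161,.108])
snap('wrist','w33.png',scale=1.2)
E
```

```text
t 56.0 pos [ 0.4803 -0.3165  0.1884] q6 -0.7 jawyaw 6.69 tilt 0.1 TURN rz 0.01 SHIFT cm now [ 0.07 -0.19  8.04] gap -0.0003 F [ 0.2 -1.5  0.5]
```

View pics/w33.png

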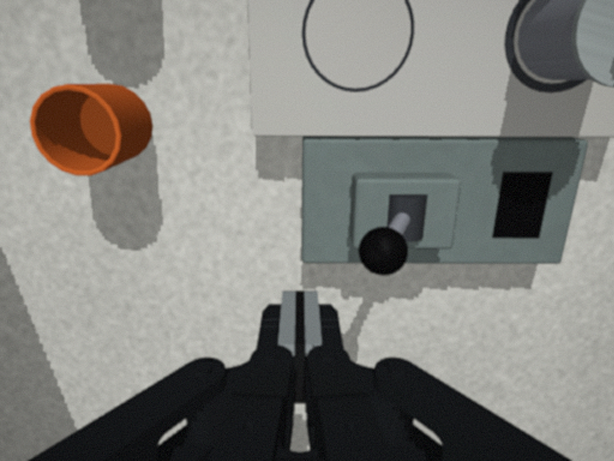

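```bash
python3 - <<'E'
from h import *
st=r.read_state();C=cam('wrist',st);p=onz(C,383/1.2,250/1.2,.116);print(p,(p-st['position'])@X,(p-st['position'])@Y)
E
```

```text
[ 0.524473   -0.31046546  0.116     ] 0.04451855343507964 0.000992766012966011
```

The wrist view puts the ball at (0.524,−0.310), matching the earlier triangulation: 44.5 mm ahead and in line. Descend.

{"api": "arm_command", "payload": {"rows": [[[0.1,-0.2,2,0,0,0],[0,0,2,0,0,0],[0,0,2,0,0,0],[0,0,2,0,0,0],[0,0,0,0,0,0],[0,0,0,0,0,0],[0,0,0,0,0,0]]]}}

```text
time: 56.75
position: [0.4783, -0.316, 0.1087]
tool_rot: [0.665, 0.747, 0.0, 0.001]
wrist_force: [-0.0, -0.7, 0.2]
finger_gap: -0.0002
```

{"api": "arm_command", "payload": {"rows": [[[0,0.8,0,0,0,0],[0,0.8,0,0,0,0],[0,0.8,0,0,0,0],[0,0.8,0,0,0,0],[0,0.8,0,0,0,0],[0,0.5,0,0,0,0]]]}}

```text
time: 57.35
position: [0.523, -0.31, 0.107]
tool_rot: [0.665, 0.747, 0.0, 0.0]
wrist_force: [-1.1, 0.2, 1.1]
finger_gap: -0.0001
```

```bash
python3 - <<'E'
from h import *
c=np.mean([HOT[k] for k in HOT],0)-.065*X; c[2]=0
P=c-.0185*X-.2413*Y;P[2]=.108;go(P)
snap('side','s34.png',crop=(230,80,340,190),scale=4)
E
```

```text
t 57.35 pos [ 0.523 -0.31   0.107] q6 -0.65 jawyaw 6.69 tilt 0.01 TURN rz 0.02 SHIFT cm now [-0.1   4.15 -0.1 ] gap -0.0001 F [-1.1  0.2  1.1]
```

View pics/s34.png

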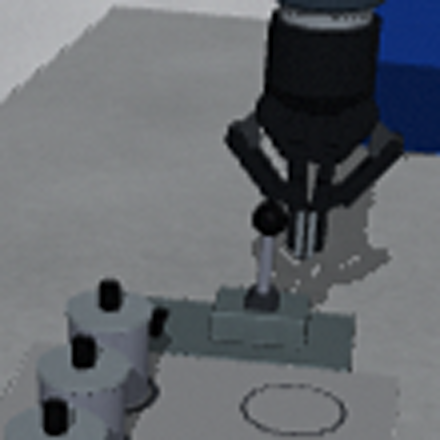

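The lever is following, now near upright. Push on gently.

{"api": "arm_command", "payload": {"rows": [[[0,0.7,0,0,0,0],[0,0.7,0,0,0,0],[0,0.6,0,0,0,0],[0,0.5,0,0,0,0],[0,0.5,0,0,0,0],[0,0,0,0,0,0],[0,0,0,0,0,0]]]}}

```text
time: 58.1
position: [0.5521, -0.3067, 0.1071]
tool_rot: [0.665, 0.747, 0.0, 0.0]
wrist_force: [-0.1, 0.1, -0.1]
finger_gap: -0.0002
```

```bash
python3 - <<'E'
from h import *
i1,C1,_=snap('side','s35.png',crop=(230,80,340,190),scale=4)
i2,C2,_=snap('scene','c35.png',crop=(70,190,200,310),scale=4)
E
```

```text
(no output)
```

View pics/s35.png

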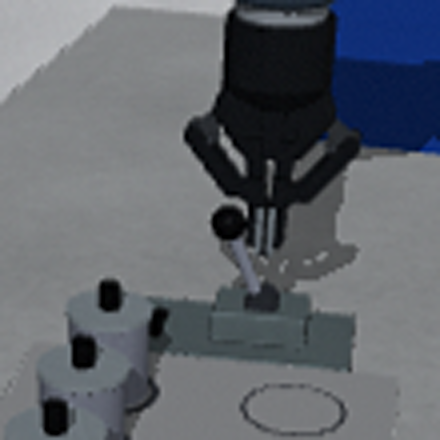

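View pics/c35.png

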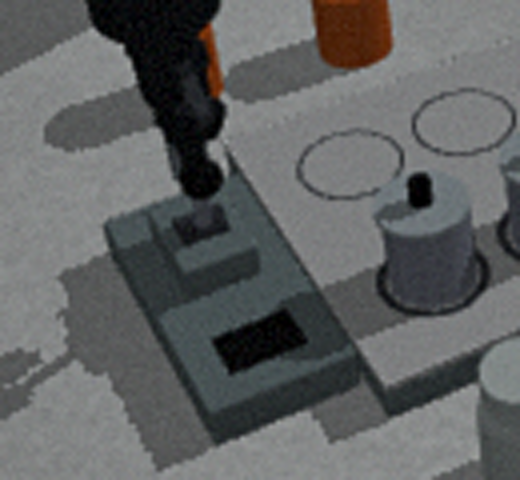

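```bash
cat > lev.py <<'E'
from h import *
def lev(sc,sd):
    p,e=tri(cam('scene'),sc,cam('side'),sd)
    c=np.mean([HOT[k] for k in HOT],0)-.065*X; c[2]=0
    x=(p-c)@X; print('ball',p.round(4),'skew',round(e,4),'hp',x.round(4),((p-c)@Y).round(4),'angle',np.arctan2(x+.0252,p[2]-.052)+.5)
E
python3 - <<'E'
from lev import *
lev((112.1,221.3),(305.6,136.9))
lev((120.3,235),(287,135.2))
E
```

```text
ball [ 0.5243 -0.3107  0.1159] skew 0.0005 hp -0.0588 -0.2413 angle 0.016352019889186276
ball [ 0.5798 -0.3053  0.1142] skew 0.004 hp -0.003 -0.2423 angle 0.8426866136624569
```

The lever is at about 0.84 rad. Push on towards its stop in small steps, watching the force.

{"api": "arm_command", "payload": {"rows": [[[0,0.3,0,0,0,0],[0,0.3,0,0,0,0],[0,0.2,0,0,0,0],[0,0,0,0,0,0],[0,0,0,0,0,0]]]}}

```text
time: 58.7
position: [0.5588, -0.3057, 0.1069]
tool_rot: [0.665, 0.747, -0.001, -0.001]
wrist_force: [-5.5, -0.5, 1.2]
finger_gap: -0.0001
```

{"api": "arm_command", "payload": {"rows": [[[0,0.2,0,0,0,0],[0,0,0,0,0,0],[0,0,0,0,0,0]]]}}

```text
time: 59.0
position: [0.5591, -0.3057, 0.1068]
tool_rot: [0.665, 0.747, -0.002, -0.002]
wrist_force: [-11.5, -3.6, 6.2]
finger_gap: -0.0002
```

The force rises without travel, so the lever is at its stop. Back off and lift away.

{"api": "arm_command", "payload": {"rows": [[[0,-0.5,0,0,0,0],[0,-1,0,0,0,0],[0,-1.5,0,0,0,0],[0,-1.5,-1,0,0,0],[0,-1,-3,0,0,0],[0,0,-4,0,0,0],[0,0,-4,0,0,0],[0,0,-3,0,0,0]]]}}

```text
time: 59.8
position: [0.5065, -0.3123, 0.2605]
tool_rot: [0.665, 0.747, 0.0, 0.001]
wrist_force: [1.0, 0.0, -0.6]
finger_gap: -0.0001
```

{"api": "arm_command", "payload": {"rows": [[[0,0,0,0,0,0],[0,0,0,0,0,0],[0,0,0,0,0,0],[0,0,0,0,0,0]]]}}

```text
time: 60.2
position: [0.5062, -0.3115, 0.2557]
tool_rot: [0.665, 0.747, -0.0, -0.001]
wrist_force: [0.0, 0.3, -1.2]
finger_gap: 0.0
```

```bash
python3 - <<'E'
exec(open('chk.py').read())
snap('wrist','w36.png',scale=1.2)
snap('side','s36.png',crop=(180,80,340,270),scale=3)
snap('scene','c36.png',crop=(60,170,340,310),scale=2.5)
E
```

```text
1 knob [0.6039 0.0683 0.1021] skew 0.001 off X,Y,z mm -0.8 -1.9 -0.9 area 37 65 px 0.8 0.8
2 knob [ 0.6142 -0.0167  0.1022] skew 0.0012 off X,Y,z mm -0.3 -2.2 -0.8 area 42 50 px 0.8 0.6
3 knob [ 0.6243 -0.1005  0.1024] skew 0.0007 off X,Y,z mm 0.0 -1.7 -0.6 area 43 46 px 0.7 0.3
4 knob [ 0.6334 -0.1856  0.1018] skew 0.0011 off X,Y,z mm -0.8 -1.7 -1.2 area 44 36 px 0.8 0.6
```

View pics/w36.png

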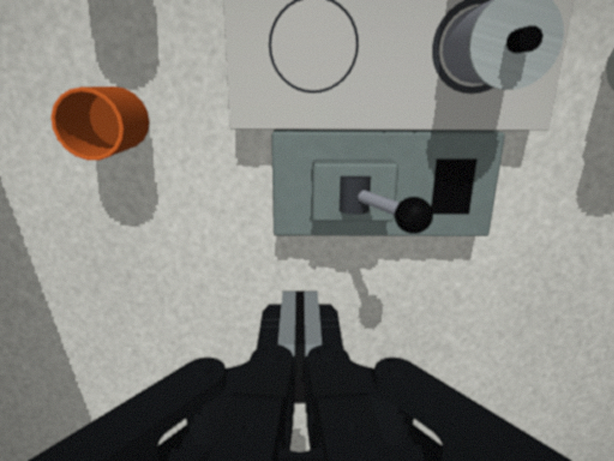

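View pics/s36.png

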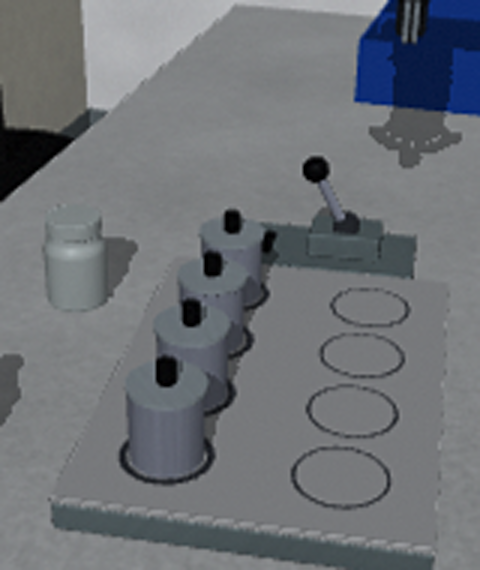

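View pics/c36.png

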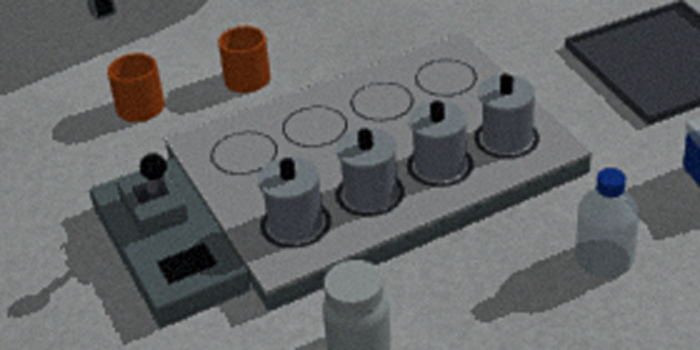

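```bash
python3 - <<'E'
from lev import *
lev((120.8,236.8),(285.3,136.3))
st=r.read_state(); C=cam('wrist',st); print(onz(C,413/1.2,214/1.2,.113))
E
```

```text
ball [ 0.5841 -0.3051  0.1109] skew 0.0023 hp 0.0013 -0.2426 angle 0.9222820660374418
[ 0.58527893 -0.30365232  0.113     ]
```

The lever reads about 0.92 rad and was pushed to its stop. Pots and lids are unchanged. Handing in.

```bash
python3 -c "
from bench import finish_job
print(finish_job())"
```

```text
the job is handed in; nothing more can be done
None
```

I slid all four steel pots across to their heating circles, seated a lid on each, then pushed the lever over to its stop. I handed the job in at about 60 s; the hand-in reports no verdict.

- **Pots and lids:** after the lever move, the four knobs measured within 2.5 mm of their ring centres. Knob height was 0.102 m, against 0.103 m for a seated lid. All three cameras showed the lids flat, and the pots inside their rings.
- **Lever:** the ball's position gives about 0.92 rad, above the 0.8 needed. The push met about 12 N at the stop with almost no further travel. Near the end the two camera views of the ball agreed less well (2–4 mm, against 0.5 mm at the start), so that angle is approximate.
- **Left alone:** I did not touch the bottle, jar, tip box or the two orange look-alikes. The arm was clear of everything at hand-in.
- **Knocks and grip:** I saw no knocked pot and no slackened grip.

No check failed. The one disagreement was that wrist and fixed cameras differed by about 2–3 mm along the slab's y axis, which is within tolerance.

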